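# Load the dead-weight tester and bring it up to pressure

## Robot

A 6-joint arm with a two-finger parallel gripper is mounted at the origin on the work surface. World frame = base frame: x ahead of the robot, y to its left, z up, the work surface at z = 0. Lengths are in m, angles in degrees, forces in N, time in s.
With the tool pointing down it reaches from about 0.35 to 0.775 m from the base axis. Payload 5.5 kg.
Tool frame: the origin (TCP) lies midway between the tips of the shut fingers; the grasp point (between the pads) lies manip.grip_depth behind it (manip.grip_depth is the distance from the TCP to the grasp point, in m); z points along the fingers, y is the line along which they close (so a half turn about z gives the same grasp; the last joint's range is limited). The gripper opens to 85 mm and grips with 20 to 120 N. Pads are 22 mm wide; open, the fingers measure 114 mm over their backs; the gripper's body (76 mm by 85 mm) begins 54 mm behind the grasp point. The pads swing forward as they close: fully open they stand 13 mm farther back than shut.
Start: joints at [-78.931, 17.945, 2.641, 74.691, 0, 82.002], TCP at [0.188, -0.543, 0.231] pointing down, gripper open.
Joint ranges: [-158.12, 158.12], [-49.38, 96.58], [-58.88, 72.47], [-126.05, 133.96], [-84.25, 85.87], [-180, 180]. Speed limits (degrees/s): [147.25, 147.25, 180, 180, 180, 180].

## Interface

Orientations are given as [roll, pitch, yaw] about the fixed x, y, z axes, in that order (R = Rz(yaw) Ry(pitch) Rx(roll)).
In Python, from rig import manip gives the robot as it stands. The module is installed in compiled form; this text tells all that it offers.
- The arm moves only by the tool carry_out, never from a script. Its argument "commands" is a list of rows, each a list of 2 entries, a list of its own where there are three numbers: the shift along the tool's x, y, z as a fraction of full scale, then the turn, a rotation vector about the tool's x, y, z as a fraction of full scale. In form: [[[x, y, z], [ax, ay, az]], ...]. A call has exactly 5 rows; each row is the pose to reach, as a shift and turn from the pose commanded when the call began, along the tool's axes at that moment, turning the shorter way round; what a row does not reach only later rows make up. Full scale, the value 1, is 80 mm for a shift and 360 degrees for a turn. A row lasts 1/10 s, in which the tool goes at most 50 mm and 8.59 degrees, less where a joint would pass 70% of its speed; a pose out of reach is approached as far as the arm can. A call with a number of a shift or a turn outside -1 to 1 is refused whole. A call with a gripper value outside its range is refused whole. "jaw" is the opening, from -1 (shut) to 1 (fully open), set as the call begins (left out, the last holds). The fingers move at their own pace and stop on an object; "force" is the grip in N (left out, the last holds). Time passes only in rows, so rows that repeat a pose let the fingers close, or fill a call up. It gives the time, the measured TCP pose, the force, the opening and the grip force at its end, in the units of the state.
- manip.observe(): the state, without advancing time (a new reading comes with each control period).
- manip.snapshot(name): name is "scene" or "side" or "wrist"; returns a dict with "image" (420x560x3 uint8, red, green, blue), "camera_matrix" (3x3 intrinsics, pixels), "D" ([k1, k2, p1, p2, k3] as OpenCV has them; the pictures are not rectified), "R" (3x3) and "t" (3): a world point X has camera coordinates R X + t; the wrist camera has in their place "tool_from_camera" (4x4, takes a point from camera to tool coordinates, whose origin is the TCP and whose axes are the flange's). Camera axes: x right, y down, z forward; pixel columns grow to the right and rows downward; lengths in m; the calibration is good to about 2 mm. A picture is of the moment at which its call begins: read the wrist's pose just before it. There is no depth.
- manip.hand_in(): hands the job in; it is judged then, once.
Trained networks look in the newest picture that a camera, given by its name, has taken for a name from the list of things; names that differ only in an ending like _2 or _b are one class to them, and where a whole thing is asked for, a point or a joint stands for the part that bears it (a point fixed in the world has none). Each returns a list of dicts, best first, with "score" (0 to 1); they miss things now and then, are a little off and sometimes report something else, mostly with a low value. They report only what shows in the picture. A call takes as long as a camera call. They do not tell look-alikes from the thing itself.
- manip.boxes_of(camera, label): "position" ([x, y, z] in m, in the coordinates of the camera as it stood for that picture, good to about 4 mm: the middle of the surface that is visible of it).
- manip.cut_out(camera, label): "pixels" (420x560 bool, what is visible of it).
The state is a dict: "time": time; "joint_pos": joint angles; "joint_vel": joint speeds; "tau": joint torques, N m; "tcp_pos": TCP position; "ee_rot": TCP orientation; "force": force on the tool from outside, world axes, zero at the start; "wrist_torque": the same for the moment, N m; "width": opening from 0.0 (shut) to 1.0 (fully open); "finger_force": force on a finger pad.
Only numpy, scipy, OpenCV 4.12 (cv2) and the standard library are available. Lean on these libraries where they do the work, as an engineer would, in place of code of your own. Each camera call takes 0.05 s, during which the arm holds its last target. There are 200 camera calls.

## Task

Take the dust cover off the dead-weight tester and stand it on the cork mat, then pile every steel disc weight that lies on the bench squarely on the tester's weight carrier, thick ones beneath thin ones: feel for the top of the pile with each weight and let go only when it rests there, never dropping or banging it. When all are on, turn the pressure knob clockwise exactly four clicks without ever overshooting, and leave the other gauges and tools where they are.

Things in the scene. Friction and masses are not known exactly. Their poses are not given: they have to be found in the camera images.
- tester: Dead-weight pressure-gauge tester, fixed: grey base 220 mm (x) by 280 mm (y), its flat top 50 mm above the bench. Origin: centre of its underside on the bench, z up; +x is its back. On it: the piston column at x 0, y -72 mm; the pressure knob at x -52, y +88 mm; a dial gauge 72 mm across, up to 150 mm above the bench, at x +72, y +35 mm.
- carrier_axis (a point): Point on the tester's base top (50 mm above the bench) on the piston's vertical axis. Above it, under the cover at first, is the weight carrier, a flat steel plate 68 mm across. The piston stands anywhere in its stroke: the carrier's upper face is 86 to 111 mm above the bench; its height is not reported and must be felt. It stays put unless pushed down with over 80 N.
- dust_cover: Grey plastic dust cover, an upside-down cup 92 mm across and 75 mm high (wall 3 mm, 71 mm clear inside), 140 g, with a round grip knob 26 mm across and 24 mm high (99 mm in all) on top. At the start it stands on the tester's base top, round the carrier. Origin: centre of its open lower rim, z up.
- cover_knob (a point): Point to grip on the dust cover's knob: on its axis, 89 mm above its rim.
- cork_mat: Round cork mat 112 mm across and 3 mm thick, fixed to the bench at the tester's right: the place of the dust cover. Origin: centre of its underside.
- knob (a joint): Angle (rad) of the black knurled pressure knob: 0 at the start, at its lower stop; grows as it is turned clockwise seen from above, to 4.19 at its upper stop. A spring ball clicks into a stop every 30 degrees (0.524 rad): between stops it resists with up to about 0.1 N m, then snaps on to the next, and stays there when let go. The dial gauge's needle follows it.
- knob_grip (a point): Point to grip on the pressure knob: on its vertical axis, 72 mm above the bench. The knob is a cylinder 38 mm across, standing 56 to 86 mm above the bench, with a white line on top.
- thick_weight1: Thick plain steel disc weight, 50 mm across and 24 mm thick, about 0.37 kg. Lies flat on the bench at the start; may be absent. Origin: centre of its underside, z up.
- thick_weight2: Thick plain steel disc weight, 50 mm across and 24 mm thick, about 0.37 kg. Lies flat on the bench at the start; may be absent. Origin: centre of its underside, z up.
- thin_weight1: Thin plain steel disc weight, 50 mm across and 15 mm thick, about 0.23 kg. Lies flat on the bench at the start; may be absent. Origin: centre of its underside, z up.
- thin_weight2: Thin plain steel disc weight, 50 mm across and 15 mm thick, about 0.23 kg. Lies flat on the bench at the start; may be absent. Origin: centre of its underside, z up.
- thin_weight3: Thin plain steel disc weight, 50 mm across and 15 mm thick, about 0.23 kg. Lies flat on the bench at the start; may be absent. Origin: centre of its underside, z up.
- nut_gauge: Brass hexagon nut gauge with a hole, 48 mm over the flats and 18 mm high, lying among the weights; not part of the job. Origin: centre of its underside.
- flatness_block: Aluminium flatness block 60 by 90 by 30 mm on the bench; not part of the job. Origin: centre of its underside.
- plug_gauge: Plug gauge lying on the bench, 116 mm long along its x, 18 mm thick; not part of the job. Origin: under the middle of its handle.
- oil_bottle: Small bottle 44 mm across and 110 mm high; not part of the job. Origin: centre of its underside.
- ring_gauge: Dark ring gauge 72 mm across with a 28 mm hole, 20 mm high; not part of the job. Origin: centre of its underside.
Things that resemble listed ones, but are neither listed nor needed, are in the scene too. Several things have the shape of the dust_cover; the one meant has the colours described above.

How it is judged (in metres and radians):
On the way, in this order (a step that is already met when the one before it is completed fails the run):
1. the dust cover stands on the cork mat (horizontal distance between dust_cover and cork_mat below 0.025 m and height (world z) of dust_cover below 0.008 m and angle between dust_cover's own z axis and vertical below 0.06 rad and linear speed of dust_cover below 0.03 m/s), for 0.2 s.
2. every weight present lies flat and centred in the pile on the carrier, thick ones beneath thin ones (horizontal distance between each of thick_weight1, thick_weight2, thin_weight1, thin_weight2, thin_weight3 and carrier_axis below 0.009 m and height (world z) of each of thick_weight1, thick_weight2, thin_weight1, thin_weight2, thin_weight3 above 0.078 m and angle between each of thick_weight1, thick_weight2, thin_weight1, thin_weight2, thin_weight3's own z axis and vertical below 0.06 rad and linear speed of each of thick_weight1, thick_weight2, thin_weight1, thin_weight2, thin_weight3 below 0.03 m/s and z of each of thick_weight1, thick_weight2 in the frame of thin_weight1 below -0.005 m and z of each of thick_weight1, thick_weight2 in the frame of thin_weight2 below -0.005 m and z of each of thick_weight1, thick_weight2 in the frame of thin_weight3 below -0.005 m), for 0.3 s.
3. the knob stands four clicks on (value of joint knob between 1.9344 and 2.2544 rad), for 0.2 s.
At the end, for the whole second after the job is handed in: Cover upright on the mat (within 25 mm of its centre); every weight present flat in one pile on the carrier, centres within 9 mm of its axis, thick ones beneath thin ones; knob in its fourth click stop (2.09 rad within 0.16); all at rest and let go (all of step 1 and all of step 2 and all of step 3); the robot touches nothing.
It fails at once if a weight is dropped on to the pile from more than about 5 mm: it falls free above the carrier at over 0.3 m/s ((linear speed of thick_weight1 above 0.3 m/s and contact force between thick_weight1 and anything else below 0.05 N and horizontal distance between thick_weight1 and carrier_axis below 0.02 m and height (world z) of thick_weight1 above 0.078 m) or (linear speed of thick_weight2 above 0.3 m/s and contact force between thick_weight2 and anything else below 0.05 N and horizontal distance between thick_weight2 and carrier_axis below 0.02 m and height (world z) of thick_weight2 above 0.078 m) or (linear speed of thin_weight1 above 0.3 m/s and contact force between thin_weight1 and anything else below 0.05 N and horizontal distance between thin_weight1 and carrier_axis below 0.02 m and height (world z) of thin_weight1 above 0.078 m) or (linear speed of thin_weight2 above 0.3 m/s and contact force between thin_weight2 and anything else below 0.05 N and horizontal distance between thin_weight2 and carrier_axis below 0.02 m and height (world z) of thin_weight2 above 0.078 m) or (linear speed of thin_weight3 above 0.3 m/s and contact force between thin_weight3 and anything else below 0.05 N and horizontal distance between thin_weight3 and carrier_axis below 0.02 m and height (world z) of thin_weight3 above 0.078 m)).
It fails at once if a weight is banged or pressed down hard: more than 60 N between a weight and the tester or another weight (contact force between any of thick_weight1, thick_weight2, thin_weight1, thin_weight2, thin_weight3 and tester above 60 N or contact force between thick_weight1 and thick_weight2 above 60 N or contact force between any of thick_weight1, thick_weight2 and thin_weight1 above 60 N or contact force between any of thick_weight1, thick_weight2, thin_weight1 and thin_weight2 above 60 N or contact force between any of thick_weight1, thick_weight2, thin_weight1, thin_weight2 and thin_weight3 above 60 N).
It fails at once if the knob is turned past the fourth click towards the fifth (more than 2.5 rad) (value of joint knob above 2.5 rad).
It fails at once if another gauge or tool is shifted by more than 50 mm or tipped (distance of any of nut_gauge, flatness_block, plug_gauge, oil_bottle, ring_gauge from where it was at the start of the episode above 0.05 m or angle between any of nut_gauge, flatness_block, plug_gauge, oil_bottle, ring_gauge's own z axis and vertical above 0.5 rad).
Of thick_weight1, thick_weight2, thin_weight1, thin_weight2, thin_weight3 only 3 to 5 are there at a start; the rules pass over those that are not, and their reading is None.
At some moment in a run one of dust_cover may be knocked a few centimetres aside while the robot is not near it.
It also fails if it takes over 210 s, if anything falls off the work surface, if the arm or the gripper's body presses on something with over 40 N, if the wrist force passes 120 N, or if a joint passes its speed limit or range.

## Working session

There is one attempt and no reset: what is moved stays moved. The work goes in short steps, Python scripts to look and compute and a tool call to move; the robot and the scene stay as the last step left them, time stands still between calls to the robot, and variables do not carry over. Pictures are saved under pics/ and viewed, at most 14 in all, crops included, and the job is handed in when it is done.

Besides the shell and the picture viewer there is one more tool, called after "Emit:" as a command line: name --argument value ..., lists and objects as JSON in quotes. carry_out: Moves the arm, as the interface text tells. Shift numbers are shares of 80 mm and turn numbers shares of 360 degrees, none past 1 either way. Its arguments: {"type":"object","properties":{"commands":{"type":"array","items":{"type":"array"}},"jaw":{"type":"number"},"force":{"type":"number"}},"required":["commands"]}

```bash
mkdir -p pics; cat > h.py <<'E'
import numpy as np, cv2
from rig import manip
from scipy.spatial.transform import Rotation as Ro
def snap(n,f=None):
    s=manip.observe(); d=manip.snapshot(n)
    if f: cv2.imwrite('pics/'+f,d["image"][:,:,::-1])
    if n=='wrist':
        T=np.eye(4); T[:3,:3]=Ro.from_euler('xyz',s['ee_rot'],degrees=True).as_matrix(); T[:3,3]=s['tcp_pos']
        d['W']=T@np.array(d['tool_from_camera'])
    else:
        M=np.eye(4); M[:3,:3]=d['R']; M[:3,3]=d['t']; d['W']=np.linalg.inv(M)
    return d
def toW(d,p): return d['W'][:3,:3]@np.array(p)+d['W'][:3,3]
def ray(d,uv):
    p=cv2.undistortPoints(np.array([[uv]],float),np.array(d['camera_matrix']),np.array(d['D']))[0,0]
    v=d['W'][:3,:3]@np.array([p[0],p[1],1]); return d['W'][:3,3],v/np.linalg.norm(v)
def atz(d,uv,z):
    o,v=ray(d,uv); return o+v*(z-o[2])/v[2]
def tri(rs):
    A=sum(np.eye(3)-np.outer(v,v) for o,v in rs); b=sum((np.eye(3)-np.outer(v,v))@o for o,v in rs); return np.linalg.solve(A,b)
def proj(d,X):
    M=np.linalg.inv(d['W']); return cv2.projectPoints(np.array([X],float),cv2.Rodrigues(M[:3,:3])[0],M[:3,3],np.array(d['camera_matrix']),np.array(d['D']))[0][0,0]
E
python3 - <<'E'
from h import *
np.set_printoptions(precision=3,suppress=True)
s=manip.observe(); print(s, manip.grip_depth)
for c in ['scene','side','wrist']:
    d=snap(c,c+'0.png')
    for l in ['tester','dust_cover','cover_knob','cork_mat','knob','knob_grip','thick_weight1','thin_weight1','nut_gauge','flatness_block','plug_gauge','oil_bottle','ring_gauge']:
        r=manip.boxes_of(c,l)
        for x in r:
            if x['score']>.2: X=toW(d,x['position']); print(c,l,round(x['score'],2),X,proj(d,X).round())
E
```

```text
{'time': 0.0, 'joint_pos': array([-78.931,  17.992,   2.577,  74.69 ,  -0.   ,  82.002]), 'joint_vel': array([-0.02 ,  0.062, -0.112, -0.12 , -0.118,  0.122]), 'tau': array([ -0.   , -48.063,  29.854,   0.019,  -0.   ,  -0.   ]), 'tcp_pos': array([ 0.188, -0.543,  0.23 ]), 'ee_rot': array([-179.896,   -0.015,   19.067]), 'force': array([ 0.486, -0.251, -0.05 ]), 'wrist_torque': array([-0.03 , -0.054, -0.023]), 'finger_force': 0.0, 'width': 0.999365613602535} 0.0187
scene tester 0.67 [ 0.649 -0.095  0.051] [234. 229.]
scene dust_cover 0.93 [ 0.316 -0.211  0.071] [300. 148.]
scene dust_cover 0.8 [ 0.591 -0.363  0.078] [198. 158.]
scene dust_cover 0.78 [ 0.642 -0.202  0.127] [212. 186.]
scene dust_cover 0.64 [ 0.662 -0.521  0.069] [153. 142.]
scene dust_cover 0.34 [ 0.422 -0.166  0.031] [282. 181.]
scene cover_knob 0.91 [ 0.313 -0.209  0.074] [301. 147.]
scene cover_knob 0.9 [ 0.669 -0.518  0.067] [151. 144.]
scene cover_knob 0.88 [ 0.586 -0.362  0.077] [200. 158.]
scene cover_knob 0.78 [ 0.645 -0.203  0.129] [210. 186.]
scene cork_mat 0.82 [ 0.433 -0.407  0.003] [234. 146.]
scene cork_
[... 1326 characters left out ...]
0.55 [ 0.568 -0.075  0.082] [294. 208.]
side thick_weight1 0.74 [0.44  0.162 0.019] [244. 186.]
side thick_weight1 0.61 [0.564 0.147 0.026] [278. 182.]
side thin_weight1 0.62 [0.684 0.179 0.061] [307. 165.]
side thin_weight1 0.59 [0.566 0.397 0.012] [265. 149.]
side thin_weight1 0.45 [0.432 0.392 0.016] [233. 153.]
side nut_gauge 0.67 [0.546 0.277 0.018] [266. 165.]
side flatness_block 0.64 [ 0.408 -0.192  0.03 ] [253. 253.]
side plug_gauge 0.62 [ 0.424 -0.006  0.013] [248. 217.]
side oil_bottle 0.81 [0.683 0.175 0.061] [307. 166.]
side ring_gauge 0.47 [0.695 0.31  0.019] [300. 155.]
wrist dust_cover 0.69 [ 0.266 -0.251  0.009] [19. -0.]
wrist cover_knob 0.65 [ 0.259 -0.253  0.009] [21.  9.]
```

View pics/scene0.png

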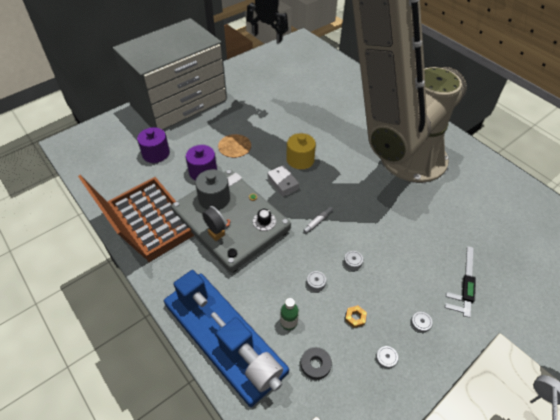

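View pics/side0.png

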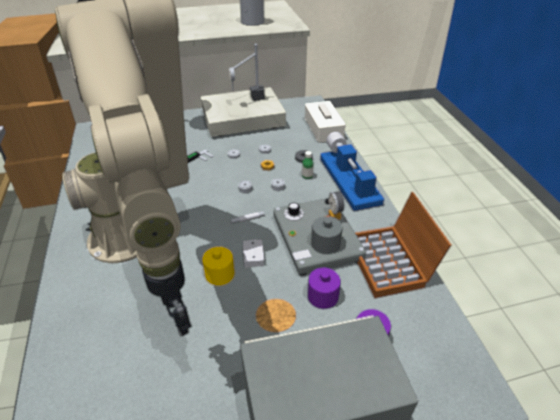

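The grey cover wanted sits on the tester at (212,186) in the scene view. Its look-alikes are yellow (300,148), purple (200,158) and purple (153,142). The cork mat is at (234,146). There are four discs, at (354,260), (316,281), (422,322) and (387,355), and the nut is at (356,316). I'll go to yaw 90 and look closer with the wrist camera.

Emit:
carry_out --commands '[[[0,0,-0.2],[0,0,-0.02]],[[0,0,-0.4],[0,0,-0.04]],[[0,0,-0.6],[0,0,-0.06]],[[0,0,-0.8],[0,0,-0.08]],[[0,0,-1],[0,0,-0.0985]]]' --jaw 1

```text
time: 2.6
tcp_pos: [0.1878, -0.5434, 0.312]
ee_rot: [180.0, 0.0, 54.8]
force: [-0.2, -0.3, -1.4]
width: 1.0
finger_force: 0.0
```

Emit:
carry_out --commands '[[[0,0,-0.2],[0,0,-0.02]],[[0,0,-0.4],[0,0,-0.04]],[[0,0,-0.6],[0,0,-0.06]],[[0,0,-0.7],[0,0,-0.08]],[[0,0,-0.8],[0,0,-0.0985]]]'

```text
time: 3.1
tcp_pos: [0.1879, -0.5436, 0.376]
ee_rot: [180.0, 0.0, 90.3]
force: [0.4, -0.8, -0.4]
width: 0.999
finger_force: 0.0
```

Emit:
carry_out --commands '[[[0.2,0.2,0],[0,0,0]],[[0.4,0.4,0],[0,0,0]],[[0.6,0.6,0],[0,0,0]],[[0.8,0.8,0],[0,0,0]],[[1,1,0],[0,0,0]]]'

```text
time: 3.6
tcp_pos: [0.2684, -0.4628, 0.3754]
ee_rot: [180.0, 0.0, 90.0]
force: [0.7, -0.3, -0.5]
width: 1.002
finger_force: 0.0
```

Emit:
carry_out --commands '[[[0.2,0.2,0],[0,0,0]],[[0.4,0.4,0],[0,0,0]],[[0.6,0.6,0],[0,0,0]],[[0.8,0.8,0],[0,0,0]],[[1,1,0],[0,0,0]]]'

```text
time: 4.1
tcp_pos: [0.3485, -0.3828, 0.3754]
ee_rot: [180.0, 0.0, 90.0]
force: [-0.3, -1.1, 0.8]
width: 1.0
finger_force: 0.0
```

```bash
cat > look.py <<'E'
from h import *
import sys
np.set_printoptions(precision=4,suppress=True)
def look(c,labels,f=None):
    d=snap(c,f); s=manip.observe(); print(c,s['time'],s['tcp_pos'],s['ee_rot'])
    for l in labels:
        for x in manip.boxes_of(c,l):
            if x['score']>.25: X=toW(d,x['position']); print(l,round(x['score'],2),X,proj(d,X).round())
    return d
if __name__=='__main__':
    d=look(sys.argv[1],sys.argv[3:],sys.argv[2])
    if sys.argv[1]=='wrist': print(d['tool_from_camera'])
E
python3 look.py wrist w1.png dust_cover cover_knob cork_mat knob tester
```

```text
wrist 4.15 [ 0.3502 -0.3806  0.3757] [179.9007  -0.064   90.1202]
dust_cover 0.93 [ 0.6427 -0.5259  0.0735] [473. 254.]
dust_cover 0.92 [ 0.3006 -0.2284  0.0723] [240.  35.]
dust_cover 0.7 [ 0.5648 -0.3691  0.0717] [438. 150.]
dust_cover 0.57 [ 0.6057 -0.2337  0.1243] [520.  30.]
cover_knob 0.97 [ 0.6402 -0.5313  0.073 ] [471. 257.]
cover_knob 0.81 [ 0.3014 -0.2319  0.0727] [241.  38.]
cover_knob 0.77 [ 0.6022 -0.2338  0.1214] [515.  31.]
cover_knob 0.71 [ 0.5641 -0.3718  0.0733] [437. 152.]
cork_mat 0.95 [ 0.4256 -0.4065  0.0025] [327. 167.]
tester 0.76 [ 0.5662 -0.2584  0.0499] [445.  63.]
[[-0.0002 -0.9454 -0.326   0.0841]
 [ 1.     -0.0001 -0.0004 -0.0004]
 [ 0.0004 -0.326   0.9454 -0.142 ]
 [ 0.      0.      0.      1.    ]]
```

Emit:
carry_out --commands '[[[0.2,0.2,0],[0,0,0]],[[0.4,0.4,0],[0,0,0]],[[0.6,0.6,0],[0,0,0]],[[0.8,0.8,0],[0,0,0]],[[1,1,0],[0,0,0]]]'

```text
time: 4.9
tcp_pos: [0.4279, -0.3039, 0.3752]
ee_rot: [-180.0, 0.0, 89.9]
force: [0.4, -0.4, 0.7]
width: 1.005
finger_force: 0.0
```

Emit:
carry_out --commands '[[[0.1,0.2,0],[0,0,0]],[[0.2,0.4,0],[0,0,0]],[[0.3,0.6,0],[0,0,0]],[[0.4,0.8,0],[0,0,0]],[[0.5,1,0],[0,0,0]]]'

```text
time: 5.4
tcp_pos: [0.5084, -0.264, 0.3752]
ee_rot: [-180.0, 0.0, 89.9]
force: [-0.2, -0.2, -0.8]
width: 1.002
finger_force: 0.0
```

```bash
python3 look.py wrist w2.png dust_cover cover_knob cork_mat knob tester
```

```text
wrist 5.45 [ 0.5103 -0.2628  0.3746] [179.9516  -0.0588  90.0094]
dust_cover 0.86 [ 0.3156 -0.2229  0.0714] [136. 130.]
dust_cover 0.65 [ 0.622  -0.2162  0.1267] [376. 128.]
dust_cover 0.61 [ 0.5775 -0.3628  0.075 ] [326. 227.]
dust_cover 0.6 [ 0.6414 -0.524   0.0744] [361. 318.]
cover_knob 0.93 [ 0.3109 -0.2233  0.0712] [132. 130.]
cover_knob 0.66 [ 0.5715 -0.3673  0.076 ] [322. 230.]
cover_knob 0.63 [ 0.6379 -0.5281  0.0725] [358. 319.]
cover_knob 0.55 [ 0.6242 -0.2172  0.1222] [377. 129.]
cork_mat 0.86 [ 0.4278 -0.4053  0.0036] [233. 234.]
knob 0.61 [ 0.5707 -0.0783  0.0853] [333.   2.]
tester 0.88 [ 0.6227 -0.138   0.0498] [366.  62.]
[[-0.0002 -0.9454 -0.326   0.0841]
 [ 1.     -0.0001 -0.0004 -0.0004]
 [ 0.0004 -0.326   0.9454 -0.142 ]
 [ 0.      0.      0.      1.    ]]
```

Emit:
carry_out --commands '[[[0.2,0.2,0],[0,0,0]],[[0.4,0.4,0],[0,0,0]],[[0.6,0.6,0],[0,0,0]],[[0.8,0.8,0],[0,0,0]],[[1,0.8,0],[0,0,0]]]'

```text
time: 6.2
tcp_pos: [0.5726, -0.1836, 0.3745]
ee_rot: [-180.0, -0.0, 90.0]
force: [0.3, 0.1, -0.2]
width: 1.001
finger_force: 0.0
```

```bash
python3 look.py wrist w3.png dust_cover cover_knob cork_mat knob tester
```

```text
wrist 6.25 [ 0.5718 -0.181   0.3753] [-179.9805   -0.0781   90.0682]
dust_cover 0.87 [ 0.6551 -0.5154  0.0747] [328. 354.]
dust_cover 0.7 [ 0.5799 -0.359   0.0736] [284. 273.]
dust_cover 0.64 [ 0.3185 -0.2174  0.0731] [ 99. 184.]
dust_cover 0.57 [ 0.6239 -0.2114  0.1266] [321. 191.]
cover_knob 0.87 [ 0.5738 -0.3591  0.0755] [280. 273.]
cover_knob 0.6 [ 0.3123 -0.2165  0.0757] [ 94. 184.]
cover_knob 0.58 [ 0.6248 -0.2121  0.1257] [321. 191.]
cork_mat 0.72 [ 0.4327 -0.4031  0.0026] [202. 274.]
knob 0.82 [ 0.5706 -0.064   0.087 ] [278.  65.]
tester 0.91 [ 0.6236 -0.1101  0.0503] [317. 104.]
[[-0.0002 -0.9454 -0.326   0.0841]
 [ 1.     -0.0001 -0.0004 -0.0004]
 [ 0.0004 -0.326   0.9454 -0.142 ]
 [ 0.      0.      0.      1.    ]]
```

View pics/w3.png

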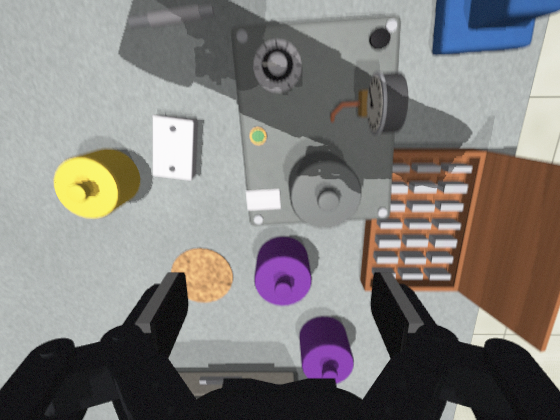

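The picture shows the grey cover's knob at about (328,197), the pressure knob at (278,65), the cork mat at (202,275), and purple covers at (283,270) and (327,350). I'll crop the knob in both wrist pictures to confirm.

```bash
python3 - <<'E'
import cv2,numpy as np
o=[]
for f,(u,v) in (('w2',(380,130)),('w3',(327,195))):
    i=cv2.imread(f'pics/{f}.png')[v-45:v+45,u-45:u+45]; o.append(cv2.resize(i,(400,400),interpolation=cv2.INTER_CUBIC))
cv2.imwrite('pics/c1.png',np.hstack(o))
E
```

```text
(no output)
```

View pics/c1.png

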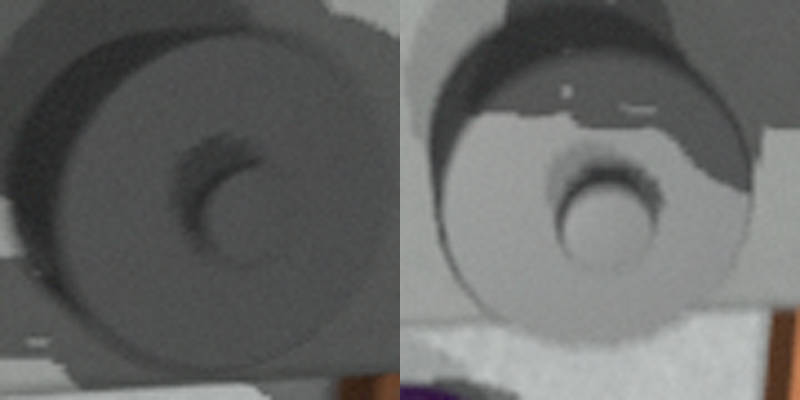

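```bash
cat > pose.py <<'E'
from h import *
TC=np.array([[0,-.9454,-.326,.0841],[1,0,0,-.0004],[0,-.326,.9454,-.142],[0,0,0,1.]])
def cam(d,tcp,yaw=90):
    T=np.eye(4);T[:3,:3]=Ro.from_euler('xyz',[180,0,yaw],degrees=True).as_matrix();T[:3,3]=tcp
    d=dict(d);d['W']=T@TC;return d
E
python3 - <<'E'
from pose import *
d=snap('wrist')
a=cam(d,[.5085,-.2637,.3750]);b=cam(d,[.5722,-.1828,.375])
print('knob',tri([ray(a,(390.8,133.8)),ray(b,(329,200.6))]), atz(a,(390.8,133.8),.149),atz(b,(329,200.6),.149))
pa=(335+218*.225,85+203*.225);pb=(282+196*.225,150+195*.225)
print('top',tri([ray(a,pa),ray(b,pb)]),atz(a,pa,.125),atz(b,pb,.125))
for c,l in (('wrist','cork_mat'),('scene','cork_mat'),('side','cork_mat'),('wrist','knob')):
    e=d if c=='wrist' else snap(c)
    m=manip.cut_out(c,l)[0]['pixels'].astype('uint8')
    (x,y),_,_=cv2.fitEllipse(max(cv2.findContours(m,0,1)[0],key=len)); print(c,l,(x,y),atz(e,(x,y),.003 if l=='cork_mat' else .08))
E
```

```text
knob [ 0.6333995  -0.21939972  0.14344034] [ 0.6325601 -0.219592   0.149    ] [ 0.63152478 -0.21673738  0.149     ]
top [ 0.63332293 -0.21839107  0.11840219] [ 0.63230693 -0.21856575  0.125     ] [ 0.63130966 -0.2155187   0.125     ]
wrist cork_mat (204.352783203125, 274.43963623046875) [ 0.43532867 -0.40575677  0.003     ]
scene cork_mat (233.7510223388672, 144.6689910888672) [ 0.43093724 -0.41209206  0.003     ]
side cork_mat (275.51104736328125, 314.9296569824219) [ 0.43111628 -0.41191044  0.003     ]
wrist knob (278.0896911621094, 65.54814147949219) [ 0.56976718 -0.06498091  0.08      ]
```

Emit:
carry_out --commands '[[[-0.1,0.15,0.2],[0,0,0]],[[-0.2,0.3,0.4],[0,0,0]],[[-0.3,0.45,0.6],[0,0,0]],[[-0.4,0.6,0.8],[0,0,0]],[[-0.44,0.74,1],[0,0,0]]]'

```text
time: 7.35
tcp_pos: [0.632, -0.2199, 0.2923]
ee_rot: [-179.9, -0.0, 89.9]
force: [0.7, 0.5, -0.2]
width: 1.004
finger_force: 0.0
```

Emit:
carry_out --commands '[[[0,0,0.2],[0,0,0]],[[0,0,0.4],[0,0,0]],[[0,0,0.6],[0,0,0]],[[0,0,0.8],[0,0,0]],[[0,0,1],[0,0,0]]]'

```text
time: 7.85
tcp_pos: [0.6314, -0.2187, 0.2132]
ee_rot: [-179.9, -0.0, 90.0]
force: [0.1, -0.4, 0.3]
width: 0.993
finger_force: 0.0
```

Emit:
carry_out --commands '[[[0,0,0.2],[0,0,0]],[[0,0,0.4],[0,0,0]],[[0,0,0.6],[0,0,0]],[[0,0,0.8],[0,0,0]],[[0,0,0.8],[0,0,0]]]'

```text
time: 8.35
tcp_pos: [0.6298, -0.218, 0.1473]
ee_rot: [-179.7, -0.1, 90.0]
force: [0.3, 1.0, -0.0]
width: 1.006
finger_force: 0.0
```

```bash
python3 look.py wrist w4.png cover_knob
```

```text
wrist 8.4 [ 0.6304 -0.2183  0.149 ] [-179.8078   -0.0927   89.9916]
cover_knob 0.6 [ 0.5768 -0.3445  0.0625] [219. 351.]
cover_knob 0.56 [ 0.6317 -0.2117  0.1247] [284. 243.]
[[-0.0002 -0.9454 -0.326   0.0841]
 [ 1.     -0.0001 -0.0004 -0.0004]
 [ 0.0004 -0.326   0.9454 -0.142 ]
 [ 0.      0.      0.      1.    ]]
```

View pics/w4.png

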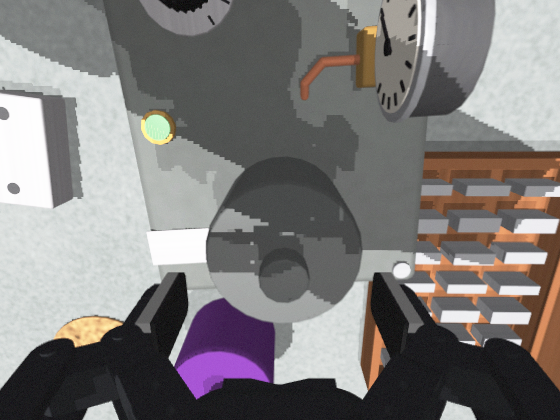

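The grey cover's knob is at (284,275), between the fingers, whose middle column is about 279.

```bash
python3 - <<'E'
from h import *
d=snap('wrist'); print(atz(d,(284,275),.149), manip.observe()['tcp_pos'])
E
```

```text
[ 0.63307617 -0.22002226  0.149     ] [ 0.63153892 -0.2188756   0.15136956]
```

Emit:
carry_out --commands '[[[-0.01,0.01,0.07],[0,0,0]],[[-0.01,0.02,0.14],[0,0,0]],[[-0.01,0.02,0.2],[0,0,0]],[[-0.01,0.02,0.25],[0,0,0]],[[-0.01,0.02,0.27],[0,0,0]]]'

```text
time: 9.0
tcp_pos: [0.6324, -0.2194, 0.129]
ee_rot: [-180.0, -0.0, 90.0]
force: [-0.9, -0.2, -0.2]
width: 1.001
finger_force: 0.0
```

Emit:
carry_out --commands '[[[0,0,0],[0,0,0]],[[0,0,0],[0,0,0]],[[0,0,0],[0,0,0]],[[0,0,0],[0,0,0]],[[0,0,0],[0,0,0]]]' --jaw -1 --force 30

```text
time: 9.5
tcp_pos: [0.6327, -0.2197, 0.13]
ee_rot: [180.0, 0.0, 90.0]
force: [0.0, -0.2, 1.1]
width: 0.292
finger_force: 30.2
```

Emit:
carry_out --commands '[[[0,0,0],[0,0,0]],[[0,0,0],[0,0,0]],[[0,0,0],[0,0,0]],[[0,0,0],[0,0,0]],[[0,0,0],[0,0,0]]]'

```text
time: 10.0
tcp_pos: [0.6328, -0.2197, 0.13]
ee_rot: [180.0, 0.0, 90.0]
force: [-1.8, 0.6, 3.8]
width: 0.287
finger_force: 30.4
```

Emit:
carry_out --commands '[[[0,0,-0.1],[0,0,0]],[[0,0,-0.3],[0,0,0]],[[0,0,-0.5],[0,0,0]],[[0,0,-0.75],[0,0,0]],[[0,0,-1],[0,0,0]]]'

```text
time: 10.5
tcp_pos: [0.6325, -0.2194, 0.21]
ee_rot: [-179.9, -0.0, 90.0]
force: [-0.4, -1.0, -1.4]
width: 0.294
finger_force: 30.0
```

Emit:
carry_out --commands '[[[0,0,-0.2],[0,0,0]],[[0,0,-0.4],[0,0,0]],[[-0.2,-0.2,-0.4],[0,0,0]],[[-0.4,-0.4,-0.4],[0,0,0]],[[-0.6,-0.6,-0.4],[0,0,0]]]'

```text
time: 11.0
tcp_pos: [0.5843, -0.2678, 0.2417]
ee_rot: [-180.0, -0.0, 90.0]
force: [0.1, 0.2, -1.6]
width: 0.29
finger_force: 30.1
```

Emit:
carry_out --commands '[[[-0.2,-0.2,0],[0,0,0]],[[-0.4,-0.4,0],[0,0,0]],[[-0.6,-0.6,0],[0,0,0]],[[-0.8,-0.8,0],[0,0,0]],[[-0.9,-1,0],[0,0,0]]]'

```text
time: 11.5
tcp_pos: [0.5039, -0.3407, 0.2414]
ee_rot: [-180.0, 0.0, 89.9]
force: [0.2, 0.4, -1.6]
width: 0.292
finger_force: 30.1
```

Emit:
carry_out --commands '[[[-0.2,-0.2,0],[0,0,0]],[[-0.4,-0.4,0],[0,0,0]],[[-0.6,-0.6,0],[0,0,0]],[[-0.8,-0.8,0],[0,0,0]],[[-0.88,-0.9,0],[0,0,0]]]'

```text
time: 12.0
tcp_pos: [0.4314, -0.4108, 0.2417]
ee_rot: [-180.0, -0.0, 89.9]
force: [-0.1, 0.2, -2.0]
width: 0.291
finger_force: 30.1
```

```bash
python3 look.py wrist w5.png cork_mat dust_cover cover_knob; python3 look.py scene s5.png cork_mat dust_cover
```

```text
wrist 12.05 [ 0.4308 -0.4112  0.2417] [-179.9558    0.0115   89.8561]
cork_mat 0.71 [ 0.4315 -0.383   0.0009] [280. 147.]
cork_mat 0.31 [ 0.5957 -0.2678  0.0521] [462.  25.]
dust_cover 0.64 [ 0.4327 -0.3943  0.2373] [283. 240.]
dust_cover 0.59 [ 0.6439 -0.5275  0.0783] [475. 290.]
dust_cover 0.56 [ 0.5724 -0.3679  0.0764] [430. 142.]
cover_knob 0.96 [ 0.6417 -0.5329  0.0757] [471. 293.]
cover_knob 0.74 [ 0.3146 -0.262   0.071 ] [141.  14.]
cover_knob 0.63 [ 0.429  -0.3959  0.2374] [275. 243.]
cover_knob 0.59 [ 0.5613 -0.3732  0.0728] [416. 147.]
[[-0.0002 -0.9454 -0.326   0.0841]
 [ 1.     -0.0001 -0.0004 -0.0004]
 [ 0.0004 -0.326   0.9454 -0.142 ]
 [ 0.      0.      0.      1.    ]]
scene 12.25 [ 0.4332 -0.4092  0.2418] [179.979   -0.0199  90.0268]
cork_mat 0.63 [ 0.434  -0.4084  0.0046] [234. 145.]
dust_cover 0.97 [ 0.5887 -0.3566  0.0766] [200. 159.]
dust_cover 0.72 [ 0.3192 -0.2079  0.0707] [299. 149.]
dust_cover 0.68 [ 0.4505 -0.382   0.2264] [229.  97.]
dust_cover 0.64 [ 0.662  -0.5208  0.0664] [153. 143.]
```

View pics/w5.png

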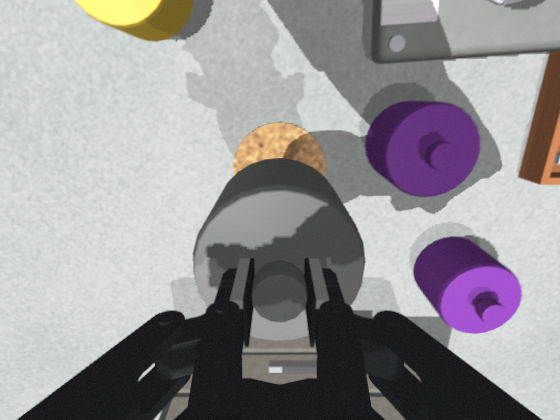

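The cover is held over the mat, whose centre column is about 280. I'll lower it and feel for contact.

Emit:
carry_out --commands '[[[0,0,0.2],[0,0,0]],[[0,0,0.4],[0,0,0]],[[0,0,0.6],[0,0,0]],[[0,0,0.8],[0,0,0]],[[0,0,1],[0,0,0]]]'

```text
time: 12.85
tcp_pos: [0.4334, -0.4092, 0.1611]
ee_rot: [180.0, 0.0, 90.1]
force: [-0.5, -0.5, -0.4]
width: 0.292
finger_force: 30.1
```

Emit:
carry_out --commands '[[[0,0,0.2],[0,0,0]],[[0,0,0.4],[0,0,0]],[[0,0,0.6],[0,0,0]],[[0,0,0.8],[0,0,0]],[[0,0,0.88],[0,0,0]]]'

```text
time: 13.35
tcp_pos: [0.4326, -0.4085, 0.0896]
ee_rot: [-179.9, -0.1, 90.1]
force: [0.6, 0.3, -1.0]
width: 0.293
finger_force: 30.1
```

Emit:
carry_out --commands '[[[0,0,0.02],[0,0,0]],[[0,0,0.04],[0,0,0]],[[0,0,0.06],[0,0,0]],[[0,0,0.08],[0,0,0]],[[0,0,0.08],[0,0,0]]]'

```text
time: 13.85
tcp_pos: [0.4327, -0.4101, 0.0852]
ee_rot: [180.0, 0.0, 90.0]
force: [-0.6, -0.7, -0.4]
width: 0.29
finger_force: 30.1
```

Emit:
carry_out --commands '[[[0,0,0.01],[0,0,0]],[[0,0,0.02],[0,0,0]],[[0,0,0.03],[0,0,0]],[[0,0,0.03],[0,0,0]],[[0,0,0.03],[0,0,0]]]'

```text
time: 14.35
tcp_pos: [0.4326, -0.4102, 0.083]
ee_rot: [180.0, 0.0, 90.0]
force: [-1.5, 1.0, 3.2]
width: 0.291
finger_force: 30.4
```

Emit:
carry_out --commands '[[[0,0,0],[0,0,0]],[[0,0,0],[0,0,0]],[[0,0,0],[0,0,0]],[[0,0,0],[0,0,0]],[[0,0,0],[0,0,0]]]' --jaw 1

```text
time: 14.85
tcp_pos: [0.4327, -0.4099, 0.0824]
ee_rot: [180.0, -0.0, 90.0]
force: [-0.4, -0.1, -0.1]
width: 0.997
finger_force: 0.0
```

Emit:
carry_out --commands '[[[0,0,-0.1],[0,0,0]],[[0,0,-0.3],[0,0,0]],[[0,0,-0.5],[0,0,0]],[[0,0,-0.7],[0,0,0]],[[0,0,-1],[0,0,0]]]'

```text
time: 15.35
tcp_pos: [0.4322, -0.4094, 0.1628]
ee_rot: [-179.9, -0.1, 90.0]
force: [0.2, -0.2, 0.1]
width: 0.994
finger_force: 0.0
```

Emit:
carry_out --commands '[[[0.2,0,-0.2],[0,0,0]],[[0.4,0,-0.4],[0,0,0]],[[0.6,0,-0.6],[0,0,0]],[[0.8,0,-0.8],[0,0,0]],[[1,0,-1],[0,0,0]]]'

```text
time: 15.85
tcp_pos: [0.4324, -0.3276, 0.2436]
ee_rot: [-180.0, -0.0, 90.0]
force: [-0.4, -1.0, -0.5]
width: 0.999
finger_force: 0.0
```

```bash
python3 look.py scene s6.png cork_mat dust_cover;  python3 look.py wrist w6.png cork_mat dust_cover
```

```text
scene 15.9 [ 0.4331 -0.3261  0.2466] [179.8669   0.0444  90.1266]
cork_mat 0.69 [ 0.4575 -0.3782  0.0027] [233. 154.]
dust_cover 0.85 [ 0.4457 -0.3861  0.0757] [233. 134.]
dust_cover 0.84 [ 0.3176 -0.2093  0.072 ] [300. 148.]
dust_cover 0.82 [ 0.6628 -0.5196  0.0684] [153. 143.]
dust_cover 0.69 [ 0.5858 -0.3594  0.0744] [200. 159.]
dust_cover 0.47 [0.433  0.0062 0.0175] [317. 220.]
wrist 16.05 [ 0.4329 -0.3291  0.243 ] [179.9608   0.0575  90.0731]
cork_mat 0.57 [ 0.4305 -0.3714  0.0056] [277. 204.]
cork_mat 0.27 [ 0.4139 -0.1857  0.0304] [260.  31.]
dust_cover 0.97 [ 0.3156 -0.2252  0.0714] [148.  72.]
dust_cover 0.88 [ 0.571  -0.3651  0.0732] [412. 219.]
dust_cover 0.8 [ 0.6536 -0.5016  0.0534] [459. 317.]
dust_cover 0.45 [ 0.5997 -0.2259  0.0521] [454.  75.]
[[-0.0002 -0.9454 -0.326   0.0841]
 [ 1.     -0.0001 -0.0004 -0.0004]
 [ 0.0004 -0.326   0.9454 -0.142 ]
 [ 0.      0.      0.      1.    ]]
```

Emit:
carry_out --commands '[[[0.2,0,-0.2],[0,0,0]],[[0.4,0,-0.4],[0,0,0]],[[0.6,0,-0.6],[0,0,0]],[[0.8,0,-0.8],[0,0,0]],[[1,0,-1],[0,0,0]]]'

```text
time: 16.65
tcp_pos: [0.4323, -0.2497, 0.3219]
ee_rot: [-179.9, -0.1, 89.9]
force: [0.4, 0.1, -0.7]
width: 1.002
finger_force: 0.0
```

Emit:
carry_out --commands '[[[0.2,0.05,-0.1],[0,0,0]],[[0.4,0.1,-0.2],[0,0,0]],[[0.6,0.15,-0.3],[0,0,0]],[[0.8,0.2,-0.4],[0,0,0]],[[1,0.25,-0.5],[0,0,0]]]'

```text
time: 17.15
tcp_pos: [0.4527, -0.1698, 0.3617]
ee_rot: [-179.9, -0.0, 89.9]
force: [0.1, 0.0, 0.3]
width: 0.999
finger_force: 0.0
```

Emit:
carry_out --commands '[[[0.2,0.05,0],[0,0,0]],[[0.4,0.1,0],[0,0,0]],[[0.6,0.15,0],[0,0,0]],[[0.8,0.2,0],[0,0,0]],[[1,0.25,0],[0,0,0]]]'

```text
time: 17.65
tcp_pos: [0.4728, -0.0898, 0.3613]
ee_rot: [-179.9, -0.0, 89.9]
force: [0.2, 0.1, -0.4]
width: 0.997
finger_force: 0.0
```

Emit:
carry_out --commands '[[[0.2,0.05,0],[0,0,0]],[[0.4,0.1,0],[0,0,0]],[[0.6,0.15,0],[0,0,0]],[[0.8,0.2,0],[0,0,0]],[[1,0.25,0],[0,0,0]]]'

```text
time: 18.15
tcp_pos: [0.4929, -0.0098, 0.3613]
ee_rot: [-179.9, -0.0, 89.9]
force: [0.3, 0.2, -0.6]
width: 1.0
finger_force: 0.0
```

Emit:
carry_out --commands '[[[0.2,0,0],[0,0,0]],[[0.4,0,0],[0,0,0]],[[0.6,0,0],[0,0,0]],[[0.8,0,0],[0,0,0]],[[1,0,0],[0,0,0]]]'

```text
time: 18.65
tcp_pos: [0.4928, 0.0702, 0.3612]
ee_rot: [-179.9, 0.0, 89.9]
force: [0.2, 0.4, 0.1]
width: 0.998
finger_force: 0.0
```

Emit:
carry_out --commands '[[[0.2,0,0],[0,0,0]],[[0.4,0,0],[0,0,0]],[[0.6,0,0],[0,0,0]],[[0.8,0,0],[0,0,0]],[[1,0,0],[0,0,0]]]'

```text
time: 19.15
tcp_pos: [0.493, 0.1503, 0.3612]
ee_rot: [-179.9, 0.0, 89.9]
force: [1.2, 0.5, -0.1]
width: 1.0
finger_force: 0.0
```

```bash
python3 look.py wrist w7.png thick_weight1 thin_weight1 nut_gauge ring_gauge oil_bottle
```

```text
wrist 19.2 [0.4928 0.1521 0.3611] [-179.8753   -0.058    90.0285]
thick_weight1 0.88 [0.4428 0.1648 0.0189] [246. 145.]
thick_weight1 0.58 [0.5637 0.1538 0.025 ] [328. 153.]
nut_gauge 0.91 [0.5479 0.2876 0.016 ] [320.  54.]
ring_gauge 0.65 [0.7071 0.3143 0.0174] [441.  31.]
oil_bottle 0.79 [0.6788 0.1955 0.071 ] [423. 127.]
oil_bottle 0.46 [0.5651 0.1532 0.0253] [329. 154.]
[[-0.0002 -0.9454 -0.326   0.0841]
 [ 1.     -0.0001 -0.0004 -0.0004]
 [ 0.0004 -0.326   0.9454 -0.142 ]
 [ 0.      0.      0.      1.    ]]
```

Emit:
carry_out --commands '[[[0.2,0.05,0],[0,0,0]],[[0.4,0.1,0],[0,0,0]],[[0.6,0.15,0],[0,0,0]],[[0.8,0.2,0],[0,0,0]],[[1,0.2,0],[0,0,0]]]'

```text
time: 19.95
tcp_pos: [0.5093, 0.2318, 0.3621]
ee_rot: [-180.0, 0.0, 90.0]
force: [-0.6, 0.5, 0.6]
width: 0.998
finger_force: 0.0
```

```bash
python3 look.py wrist w8.png thick_weight1 thin_weight1 nut_gauge ring_gauge oil_bottle
```

```text
wrist 20.0 [0.5088 0.2338 0.3619] [-179.9536   -0.0719   90.1154]
thick_weight1 0.73 [0.4446 0.1638 0.019 ] [238. 198.]
thick_weight1 0.66 [0.565  0.1581 0.021 ] [315. 202.]
thin_weight1 0.98 [0.5676 0.408  0.0157] [323.  22.]
thin_weight1 0.63 [0.4352 0.4025 0.013 ] [224.  27.]
nut_gauge 0.66 [0.5502 0.2864 0.0167] [308. 117.]
ring_gauge 0.67 [0.7075 0.3135 0.0193] [420.  97.]
oil_bottle 0.85 [0.6792 0.2006 0.0715] [403. 184.]
[[-0.0002 -0.9454 -0.326   0.0841]
 [ 1.     -0.0001 -0.0004 -0.0004]
 [ 0.0004 -0.326   0.9454 -0.142 ]
 [ 0.      0.      0.      1.    ]]
```

View pics/w8.png

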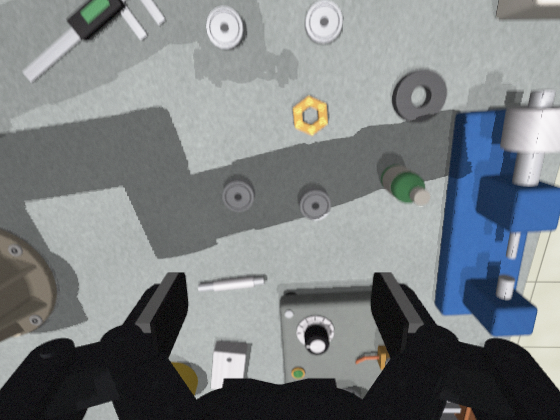

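The nearer discs are at (238,195) and (315,204), the farther ones at (225,27) and (324,21). The brass nut is at (311,115) and the ring gauge at (419,95). I'll measure the discs from the masks in all three views.

```bash
cat > disc.py <<'E'
from h import *
np.set_printoptions(precision=4,suppress=True)
def discs(cams,guess={'A':(.446,.166,.02),'B':(.567,.156,.02),'C':(.436,.402,.012),'D':(.567,.405,.012)}):
    R={k:[] for k in guess}
    for c in cams:
        d=snap(c); seen=set()
        for l in ('thick_weight1','thin_weight1'):
            for x in manip.cut_out(c,l):
                m=x['pixels'].astype('uint8'); cc=max(cv2.findContours(m,0,1)[0],key=len)
                if len(cc)<6 or x['score']<.25: continue
                (u,v),ax,an=cv2.fitEllipse(cc)
                for k,g in guess.items():
                    if np.linalg.norm(atz(d,(u,v),g[2])-g)<.03:
                        R[k].append((c,ray(d,(u,v))))
                        dist=np.linalg.norm(d['W'][:3,3]-g)
                        print(k,c,l,round(x['score'],2),'uv',round(u,1),round(v,1),'ax',np.round(ax,1),'diam mm',round(max(ax)*dist/d['camera_matrix'][0][0]*1000,1),'atz',atz(d,(u,v),g[2]*.8))
    for k,r in R.items():
        if len({c for c,_ in r})>1: print(k,'tri',tri([x for _,x in r]))
    return R
if __name__=='__main__':
    import sys; discs(sys.argv[1:])
E
python3 disc.py wrist scene side
```

```text
B wrist thick_weight1 0.94 uv 314.4 203.0 ax [31.  33.1] diam mm 52.5 atz [0.5643 0.1532 0.016 ]
A wrist thick_weight1 0.68 uv 238.3 194.5 ax [32.2 33.2] diam mm 52.3 atz [0.444  0.1674 0.016 ]
D wrist thin_weight1 0.82 uv 324.0 21.8 ax [36.1 43.7] diam mm 68.1 atz [0.5687 0.4077 0.0096]
C wrist thin_weight1 0.77 uv 225.0 27.6 ax [36.8 41.8] diam mm 65.3 atz [0.435  0.4009 0.0096]
B scene thick_weight1 0.66 uv 315.7 280.6 ax [18.3 19.6] diam mm 51.6 atz [0.5664 0.1515 0.016 ]
A scene thick_weight1 0.65 uv 352.9 259.8 ax [18.2 19.6] diam mm 53.7 atz [0.4453 0.1664 0.016 ]
D scene thin_weight1 0.76 uv 386.5 356.9 ax [19.8 21.2] diam mm 53.5 atz [0.5697 0.4075 0.0096]
A side thick_weight1 0.68 uv 244.8 186.9 ax [12.6 14.5] diam mm 53.6 atz [0.4423 0.159  0.016 ]
B side thick_weight1 0.61 uv 276.9 184.8 ax [10.6 11.2] diam mm 41.8 atz [0.5605 0.1445 0.016 ]
D side thin_weight1 0.61 uv 264.1 149.0 ax [ 7.7 10.5] diam mm 43.8 atz [0.564  0.402  0.0096]
A tri [0.4431 0.1653 0.0113]
B tri [0.5637 0.1507 0.0109]
D tri [0.5674 0.4078 0.0057]
```

Emit:
carry_out --commands '[[[-0.2,-0.2,0.2],[0,0,0]],[[-0.4,-0.4,0.4],[0,0,0]],[[-0.6,-0.6,0.6],[0,0,0]],[[-0.8,-0.8,0.8],[0,0,0]],[[-0.82,-0.81,1],[0,0,0]]]'

```text
time: 21.2
tcp_pos: [0.4421, 0.1632, 0.2823]
ee_rot: [-180.0, 0.0, 89.9]
force: [0.3, -0.1, -0.2]
width: 1.001
finger_force: 0.0
```

Emit:
carry_out --commands '[[[0,0,0.2],[0,0,0]],[[0,0,0.4],[0,0,0]],[[0,0,0.6],[0,0,0]],[[0,0,0.8],[0,0,0]],[[0,0,1],[0,0,0]]]'

```text
time: 21.7
tcp_pos: [0.444, 0.1644, 0.202]
ee_rot: [180.0, 0.0, 90.0]
force: [0.2, 0.0, 0.6]
width: 0.998
finger_force: 0.0
```

Emit:
carry_out --commands '[[[0,0,0.2],[0,0,0]],[[0,0,0.4],[0,0,0]],[[0,0,0.6],[0,0,0]],[[0,0,0.8],[0,0,0]],[[0,0,1],[0,0,0]]]'

```text
time: 22.2
tcp_pos: [0.4441, 0.1644, 0.122]
ee_rot: [180.0, 0.0, 90.0]
force: [-0.4, 0.1, -0.1]
width: 1.003
finger_force: 0.0
```

```bash
python3 disc.py wrist; python3 look.py wrist w9.png
```

```text
B wrist thick_weight1 0.83 uv 426.7 219.1 ax [61.9 69.4] diam mm 62.0 atz [0.5645 0.1529 0.016 ]
A wrist thick_weight1 0.64 uv 279.7 203.1 ax [61.6 65.1] diam mm 51.9 atz [0.4442 0.1668 0.016 ]
wrist 22.4 [0.4439 0.1644 0.1227] [-179.9721    0.0116   89.981 ]
[[-0.0002 -0.9454 -0.326   0.0841]
 [ 1.     -0.0001 -0.0004 -0.0004]
 [ 0.0004 -0.326   0.9454 -0.142 ]
 [ 0.      0.      0.      1.    ]]
```

View pics/w9.png

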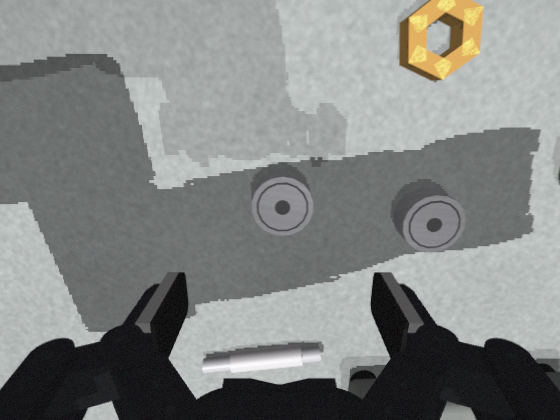

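Both near discs show tall sides, so they are thick. A's top is at (282,207) and B's at (433,224).

```bash
python3 - <<'E'
from h import *
d=snap('wrist'); print(atz(d,(282,207),.024),atz(d,(433,224),.024),manip.observe()['tcp_pos'])
for e in (0,.024): print(proj(d,[.4445,.1665,e]),proj(d,[.565,.1525,e]))
E
```

```text
[0.44564285 0.16591703 0.024     ] [0.56616431 0.15154647 0.024     ] [0.4444054  0.16448601 0.12316395]
[280.44280168 197.26005339] [419.35076705 212.62412409]
[280.54751017 206.29857132] [431.71440154 222.88814139]
```

Emit:
carry_out --commands '[[[0.02,0.01,0.2],[0,0,0]],[[0.02,0.01,0.4],[0,0,0]],[[0.02,0.01,0.6],[0,0,0]],[[0.02,0.01,0.8],[0,0,0]],[[0.02,0.01,1],[0,0,0]]]'

```text
time: 22.95
tcp_pos: [0.446, 0.1662, 0.0431]
ee_rot: [179.9, -0.0, 90.0]
force: [1.1, 0.4, -0.8]
width: 1.0
finger_force: 0.0
```

Emit:
carry_out --commands '[[[0,0,0.1],[0,0,0]],[[0,0,0.2],[0,0,0]],[[0,0,0.3],[0,0,0]],[[0,0,0.4],[0,0,0]],[[0,0,0.47],[0,0,0]]]'

```text
time: 23.45
tcp_pos: [0.4448, 0.166, 0.0044]
ee_rot: [180.0, 0.0, 90.0]
force: [-0.1, -0.1, 0.2]
width: 1.002
finger_force: 0.0
```

Emit:
carry_out --commands '[[[0,0,0],[0,0,0]],[[0,0,0],[0,0,0]],[[0,0,0],[0,0,0]],[[0,0,0],[0,0,0]],[[0,0,0],[0,0,0]]]' --jaw -1 --force 50

```text
time: 23.95
tcp_pos: [0.4453, 0.1661, 0.0055]
ee_rot: [179.9, -0.0, 90.0]
force: [-0.5, 0.2, 6.2]
width: 0.567
finger_force: 51.8
```

Emit:
carry_out --commands '[[[0,0,0],[0,0,0]],[[0,0,0],[0,0,0]],[[0,0,0],[0,0,0]],[[0,0,0],[0,0,0]],[[0,0,0],[0,0,0]]]'

```text
time: 24.45
tcp_pos: [0.4453, 0.1661, 0.0055]
ee_rot: [179.9, -0.0, 90.0]
force: [-1.4, -0.3, 5.8]
width: 0.561
finger_force: 51.8
```

Emit:
carry_out --commands '[[[0,0,-0.1],[0,0,0]],[[0,0,-0.3],[0,0,0]],[[0,0,-0.5],[0,0,0]],[[0,0,-0.75],[0,0,0]],[[0,0,-1],[0,0,0]]]'

```text
time: 24.95
tcp_pos: [0.4439, 0.1659, 0.0852]
ee_rot: [-179.9, 0.0, 90.0]
force: [0.1, 0.1, -2.8]
width: 0.564
finger_force: 52.4
```

Emit:
carry_out --commands '[[[-0.1,0.05,-0.2],[0,0,0]],[[-0.2,0.1,-0.4],[0,0,0]],[[-0.3,0.15,-0.6],[0,0,0]],[[-0.45,0.2,-0.8],[0,0,0]],[[-0.6,0.3,-1],[0,0,0]]]'

```text
time: 25.45
tcp_pos: [0.4676, 0.1177, 0.1652]
ee_rot: [-179.9, 0.0, 90.0]
force: [0.2, 0.3, -3.5]
width: 0.561
finger_force: 52.4
```

Emit:
carry_out --commands '[[[-0.2,0.1,-0.2],[0,0,0]],[[-0.4,0.2,-0.4],[0,0,0]],[[-0.6,0.3,-0.6],[0,0,0]],[[-0.8,0.4,-0.8],[0,0,0]],[[-1,0.5,-1],[0,0,0]]]'

```text
time: 25.95
tcp_pos: [0.5082, 0.0375, 0.2451]
ee_rot: [-179.9, -0.0, 90.0]
force: [0.9, -0.1, -3.7]
width: 0.566
finger_force: 52.4
```

Emit:
carry_out --commands '[[[-0.2,0.1,0],[0,0,0]],[[-0.4,0.2,0],[0,0,0]],[[-0.6,0.3,0],[0,0,0]],[[-0.8,0.4,0],[0,0,0]],[[-1,0.55,0],[0,0,0]]]'

```text
time: 26.45
tcp_pos: [0.5526, -0.0431, 0.2439]
ee_rot: [-179.9, -0.0, 90.0]
force: [0.7, 0.5, -2.6]
width: 0.564
finger_force: 52.7
```

Emit:
carry_out --commands '[[[-0.2,0.1,0],[0,0,0]],[[-0.4,0.2,0],[0,0,0]],[[-0.6,0.3,0],[0,0,0]],[[-0.8,0.4,0],[0,0,0]],[[-1,0.5,0],[0,0,0]]]'

```text
time: 26.95
tcp_pos: [0.5933, -0.1233, 0.2448]
ee_rot: [-180.0, -0.0, 90.0]
force: [0.2, -0.6, -3.7]
width: 0.561
finger_force: 52.7
```

```bash
python3 look.py wrist w10.png tester knob
```

```text
wrist 27.0 [ 0.5946 -0.1261  0.2445] [179.934    0.1278  89.8736]
tester 0.56 [ 0.6432 -0.0975  0.0502] [327. 155.]
tester 0.38 [ 0.4195 -0.1667  0.0278] [132. 211.]
knob 0.57 [ 0.5709 -0.0669  0.0868] [255. 128.]
[[-0.0002 -0.9454 -0.326   0.0841]
 [ 1.     -0.0001 -0.0004 -0.0004]
 [ 0.0004 -0.326   0.9454 -0.142 ]
 [ 0.      0.      0.      1.    ]]
```

Emit:
carry_out --commands '[[[-0.1,0.1,0],[0,0,0]],[[-0.2,0.2,0],[0,0,0]],[[-0.3,0.3,0],[0,0,0]],[[-0.4,0.4,0],[0,0,0]],[[-0.5,0.4,0],[0,0,0]]]'

```text
time: 27.6
tcp_pos: [0.626, -0.1624, 0.2445]
ee_rot: [180.0, 0.0, 90.0]
force: [0.1, 0.6, -4.3]
width: 0.565
finger_force: 52.7
```

```bash
python3 look.py wrist w11.png tester knob; python3 - <<'E'
import cv2,numpy as np
cv2.imwrite('pics/c2.png',np.hstack([cv2.resize(cv2.imread(f'pics/{f}.png')[40:380,140:540],(400,340)) for f in('w10','w11')]))
E
```

```text
wrist 27.65 [ 0.6253 -0.1638  0.2445] [-179.9941    0.0698   89.9635]
tester 0.83 [ 0.6354 -0.106   0.0503] [289. 125.]
knob 0.89 [ 0.5687 -0.0661  0.0855] [213.  81.]
[[-0.0002 -0.9454 -0.326   0.0841]
 [ 1.     -0.0001 -0.0004 -0.0004]
 [ 0.0004 -0.326   0.9454 -0.142 ]
 [ 0.      0.      0.      1.    ]]
```

View pics/c2.png

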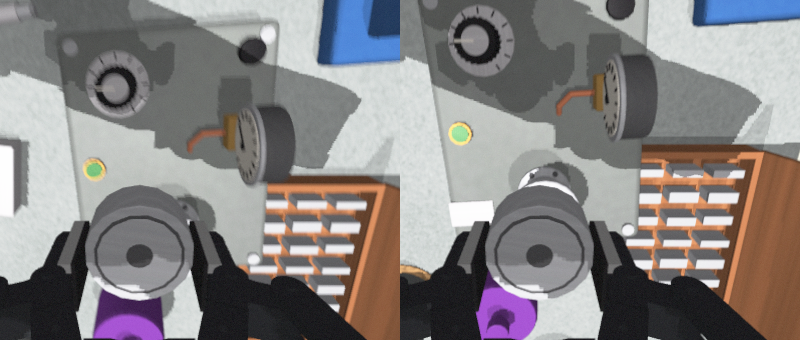

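The held disc hides the carrier, so I'll step aside and look again from wrist, scene and side.

Emit:
carry_out --commands '[[[0.1,-0.2,-0.1],[0,0,0]],[[0.2,-0.4,-0.2],[0,0,0]],[[0.4,-0.6,-0.3],[0,0,0]],[[0.5,-0.8,-0.4],[0,0,0]],[[0.6,-1,-0.5],[0,0,0]]]'

```text
time: 28.25
tcp_pos: [0.5436, -0.1129, 0.2855]
ee_rot: [180.0, -0.0, 90.0]
force: [0.7, 0.2, -3.4]
width: 0.565
finger_force: 52.8
```

```bash
python3 look.py wrist w12.png knob; python3 look.py scene s12.png knob;python3 look.py side e12.png knob; python3 - <<'E'
import cv2,numpy as np
from h import *
o=[]
for f,c in (('w12','wrist'),('s12','scene'),('e12','side')):
    d=snap(c); u,v=proj(d,[.633,-.22,.1]).round().astype(int); h=30 if c!='wrist' else 60
    print(c,u,v,[d['W'].round(4).tolist() if c=='wrist' else 0])
    i=cv2.imread(f'pics/{f}.png'); i=cv2.copyMakeBorder(i,80,80,80,80,cv2.BORDER_CONSTANT)[v-h+80:v+h+80,u-h+80:u+h+80]
    o.append(cv2.resize(i,(266,266),interpolation=cv2.INTER_CUBIC))
cv2.imwrite('pics/c3.png',np.hstack(o))
E
```

```text
wrist 28.3 [ 0.5416 -0.1117  0.2875] [179.9993  -0.0206  90.0662]
knob 0.63 [ 0.5678 -0.0621  0.0899] [303. 130.]
[[-0.0002 -0.9454 -0.326   0.0841]
 [ 1.     -0.0001 -0.0004 -0.0004]
 [ 0.0004 -0.326   0.9454 -0.142 ]
 [ 0.      0.      0.      1.    ]]
scene 28.4 [ 0.5442 -0.1133  0.2863] [179.8804   0.0413  90.0383]
knob 0.66 [ 0.5757 -0.063   0.0864] [262. 215.]
side 28.5 [ 0.545 -0.114  0.285] [179.9453   0.0243  90.0022]
knob 0.54 [ 0.5428 -0.1244  0.2991] [291. 163.]
knob 0.48 [ 0.5731 -0.0787  0.0852] [296. 208.]
wrist 356 271 [[[1.0, -0.0003, -0.0002, 0.5446], [-0.0004, -0.9453, -0.3262, -0.03], [-0.0, 0.3262, -0.9453, 0.4266], [0.0, 0.0, 0.0, 1.0]]]
scene 212 187 [0]
side 327 231 [0]
```

View pics/c3.png

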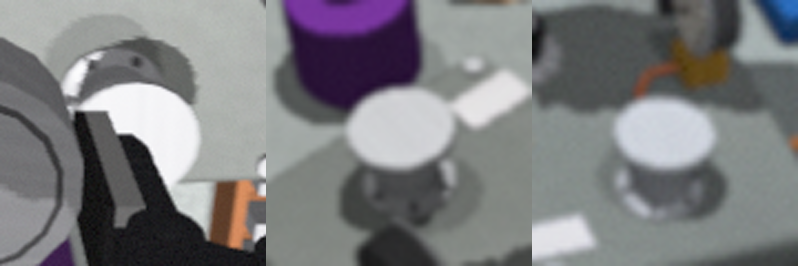

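The carrier's bright plate is clear in the scene view (about (212,186)) and side view (about (327,231)), and partly hidden in the wrist view. I'll fit ellipses and triangulate.

```bash
python3 - <<'E'
from h import *
np.set_printoptions(precision=4,suppress=True)
rs=[];D={}
for f,c,(u,v) in (('s12','scene',(212,186)),('e12','side',(327,231))):
    d=D[c]=snap(c); g=cv2.imread(f'pics/{f}.png',0)
    print(g[v,u],g[v-16:v+16:4,u]); best=None
    m=((g>175)&(np.hypot(*(np.indices(g.shape)-np.array([v,u]).reshape(2,1,1)))<15)).astype('uint8')
    n,l=cv2.connectedComponents(m); cc=cv2.findContours((l==l[v,u]).astype('uint8'),0,1)[0][0]
    e=cv2.fitEllipse(cc); print(c,e); rs.append(ray(d,e[0]))
X=tri(rs); print('tri',X)
for z in (.086,.092,.098,.104,.111):
    print(z,[ (r[0]+r[1]*(z-r[0][2])/r[1][2])[:2] for r in rs])
E
```

```text
207 [ 28  26 206 207 207 208 178  73]
scene ((212.56153869628906, 185.19009399414062), (16.056434631347656, 25.0037784576416), 77.41934204101562)
208 [ 75  76 161 210 208 209 127  88]
side ((326.5230712890625, 230.62289428710938), (13.845136642456055, 21.536571502685547), 93.66513061523438)
tri [ 0.63   -0.2213  0.1054]
0.086 [array([ 0.6211, -0.2367]), array([ 0.6383, -0.2024])]
0.092 [array([ 0.6235, -0.2318]), array([ 0.636 , -0.2084])]
0.098 [array([ 0.626 , -0.2269]), array([ 0.6337, -0.2144])]
0.104 [array([ 0.6285, -0.2221]), array([ 0.6314, -0.2203])]
0.111 [array([ 0.6313, -0.2164]), array([ 0.6287, -0.2273])]
```

Emit:
carry_out --commands '[[[-0.2,0.2,0],[0,0,0]],[[-0.4,0.4,0],[0,0,0]],[[-0.6,0.6,0],[0,0,0]],[[-0.8,0.8,0],[0,0,0]],[[-1,1,0],[0,0,0]]]'

```text
time: 29.3
tcp_pos: [0.6255, -0.1948, 0.2843]
ee_rot: [-180.0, -0.0, 90.0]
force: [1.6, 0.4, -3.2]
width: 0.564
finger_force: 53.1
```

Emit:
carry_out --commands '[[[-0.1,0.05,0.2],[0,0,0]],[[-0.2,0.09,0.4],[0,0,0]],[[-0.33,0.09,0.6],[0,0,0]],[[-0.33,0.09,0.8],[0,0,0]],[[-0.33,0.09,1],[0,0,0]]]'

```text
time: 29.8
tcp_pos: [0.6319, -0.221, 0.2034]
ee_rot: [-179.9, -0.0, 89.9]
force: [-0.1, 1.0, -2.9]
width: 0.562
finger_force: 53.3
```

Emit:
carry_out --commands '[[[0,0,0.2],[0,0,0]],[[0,0,0.4],[0,0,0]],[[0,0,0.6],[0,0,0]],[[0,0,0.8],[0,0,0]],[[0,0,0.9],[0,0,0]]]'

```text
time: 30.3
tcp_pos: [0.6311, -0.2201, 0.1305]
ee_rot: [-179.8, -0.1, 90.0]
force: [-0.8, 0.1, -3.5]
width: 0.563
finger_force: 53.3
```

Emit:
carry_out --commands '[[[0,0,0],[0,0,0]],[[0,0,0],[0,0,0]],[[0,0,0],[0,0,0]],[[0,0,0],[0,0,0]],[[0,0,0],[0,0,0]]]'

```text
time: 30.8
tcp_pos: [0.6323, -0.2206, 0.1337]
ee_rot: [179.9, 0.0, 90.0]
force: [-0.1, -0.4, -2.9]
width: 0.563
finger_force: 53.3
```

```bash
python3 look.py wrist w13.png;python3 look.py scene s13.png; python3 look.py side e13.png
```

```text
wrist 30.85 [ 0.6322 -0.2205  0.1336] [179.9441   0.0334  89.9862]
[[-0.0002 -0.9454 -0.326   0.0841]
 [ 1.     -0.0001 -0.0004 -0.0004]
 [ 0.0004 -0.326   0.9454 -0.142 ]
 [ 0.      0.      0.      1.    ]]
scene 30.9 [ 0.6321 -0.2205  0.1334] [179.9638   0.023   89.9869]
side 30.95 [ 0.632  -0.2204  0.1332] [179.9753   0.0164  89.9887]
```

Emit:
carry_out --commands '[[[0,0,0.04],[0,0,0]],[[0,0,0.08],[0,0,0]],[[0,0,0.12],[0,0,0]],[[0,0,0.16],[0,0,0]],[[0,0,0.18],[0,0,0]]]'

```text
time: 31.45
tcp_pos: [0.6316, -0.2203, 0.1178]
ee_rot: [-180.0, -0.0, 90.0]
force: [-0.7, -0.4, -3.7]
width: 0.569
finger_force: 53.3
```

Emit:
carry_out --commands '[[[0,0,0.01],[0,0,0]],[[0,0,0.02],[0,0,0]],[[0,0,0.025],[0,0,0]],[[0,0,0.025],[0,0,0]],[[0,0,0.025],[0,0,0]]]'

```text
time: 31.95
tcp_pos: [0.632, -0.2204, 0.1166]
ee_rot: [180.0, 0.0, 90.0]
force: [0.3, 0.2, -3.9]
width: 0.564
finger_force: 53.3
```

```bash
python3 -c "
from h import *
print([manip.observe()[k] for k in('tcp_pos','force')])"
```

```text
[array([ 0.63197447, -0.22043699,  0.11663026]), array([ 0.33848033,  0.23834295, -3.88547318])]
```

Emit:
carry_out --commands '[[[0,0,0.01],[0,0,0]],[[0,0,0.02],[0,0,0]],[[0,0,0.03],[0,0,0]],[[0,0,0.03],[0,0,0]],[[0,0,0.03],[0,0,0]]]'

```text
time: 32.45
tcp_pos: [0.6319, -0.2204, 0.114]
ee_rot: [-180.0, 0.0, 90.0]
force: [0.7, -0.2, -3.4]
width: 0.561
finger_force: 53.3
```

Emit:
carry_out --commands '[[[0,0,0.01],[0,0,0]],[[0,0,0.015],[0,0,0]],[[0,0,0.02],[0,0,0]],[[0,0,0.02],[0,0,0]],[[0,0,0.02],[0,0,0]]]'

```text
time: 32.95
tcp_pos: [0.6319, -0.2204, 0.1125]
ee_rot: [-180.0, 0.0, 90.0]
force: [0.8, 0.4, -2.6]
width: 0.564
finger_force: 53.3
```

Emit:
carry_out --commands '[[[0,0,0.01],[0,0,0]],[[0,0,0.015],[0,0,0]],[[0,0,0.02],[0,0,0]],[[0,0,0.02],[0,0,0]],[[0,0,0.02],[0,0,0]]]'

```text
time: 33.45
tcp_pos: [0.632, -0.2205, 0.1116]
ee_rot: [180.0, 0.0, 90.0]
force: [-2.0, 0.8, 2.9]
width: 0.563
finger_force: 53.7
```

Emit:
carry_out --commands '[[[0,0,0],[0,0,0]],[[0,0,0],[0,0,0]],[[0,0,0],[0,0,0]],[[0,0,0],[0,0,0]],[[0,0,0],[0,0,0]]]' --jaw 1

```text
time: 33.95
tcp_pos: [0.632, -0.2204, 0.1109]
ee_rot: [180.0, 0.0, 90.0]
force: [-0.2, -0.4, 0.1]
width: 0.999
finger_force: 0.0
```

Emit:
carry_out --commands '[[[0,0,-0.1],[0,0,0]],[[0,0,-0.3],[0,0,0]],[[0,0,-0.5],[0,0,0]],[[0,0,-0.75],[0,0,0]],[[0,0,-1],[0,0,0]]]'

```text
time: 34.45
tcp_pos: [0.6319, -0.2204, 0.1922]
ee_rot: [180.0, 0.0, 90.0]
force: [-0.3, 0.5, -0.4]
width: 0.999
finger_force: 0.0
```

Emit:
carry_out --commands '[[[0.2,-0.1,-0.1],[0,0,0]],[[0.4,-0.2,-0.2],[0,0,0]],[[0.6,-0.2,-0.3],[0,0,0]],[[0.8,-0.2,-0.4],[0,0,0]],[[1,-0.3,-0.5],[0,0,0]]]'

```text
time: 34.95
tcp_pos: [0.6081, -0.1384, 0.231]
ee_rot: [-180.0, -0.0, 90.1]
force: [-0.4, -0.2, -0.1]
width: 1.0
finger_force: 0.0
```

```bash
python3 look.py wrist w14.png thick_weight1 thin_weight1; python3 look.py scene s14.png thick_weight1 cork_mat dust_cover; python3 - <<'E'
import cv2,numpy as np
from h import *
d=snap('wrist'); u,v=proj(d,[.632,-.22,.12]).round().astype(int); print(u,v,d['W'].round(4).tolist(),[proj(d,[.632,-.22,z]) for z in (.1065,.1305)])
i=cv2.imread('pics/w14.png')[max(v-60,0):v+60,u-60:u+60]; a=cv2.resize(i,None,fx=4,fy=4,interpolation=cv2.INTER_CUBIC)[:480]
cv2.imwrite('pics/c4.png',a)
E
```

```text
wrist 35.0 [ 0.6069 -0.1361  0.2329] [179.9786  -0.0629  90.1574]
thick_weight1 0.82 [ 0.6308 -0.2184  0.1254] [305. 291.]
[[-0.0002 -0.9454 -0.326   0.0841]
 [ 1.     -0.0001 -0.0004 -0.0004]
 [ 0.0004 -0.326   0.9454 -0.142 ]
 [ 0.      0.      0.      1.    ]]
scene 35.15 [ 0.6079 -0.1395  0.2312] [179.9722   0.032   90.0658]
thick_weight1 0.69 [0.5696 0.1589 0.0222] [317. 282.]
thick_weight1 0.67 [ 0.631  -0.2118  0.136 ] [213. 180.]
dust_cover 0.74 [ 0.6015 -0.3632  0.0738] [195. 160.]
dust_cover 0.72 [ 0.3171 -0.2115  0.0723] [299. 148.]
dust_cover 0.7 [ 0.6649 -0.5174  0.0691] [152. 143.]
dust_cover 0.67 [0.5698 0.1563 0.0274] [316. 280.]
dust_cover 0.43 [ 0.4474 -0.3707  0.0253] [236. 149.]
307 288 [[1.0, -0.0005, -0.0013, 0.6075], [-0.0009, -0.9454, -0.326, -0.0567], [-0.001, 0.326, -0.9454, 0.3723], [0.0, 0.0, 0.0, 1.0]] [array([305.42065539, 279.60203348]), array([307.53035198, 294.41453664])]
```

View pics/c4.png

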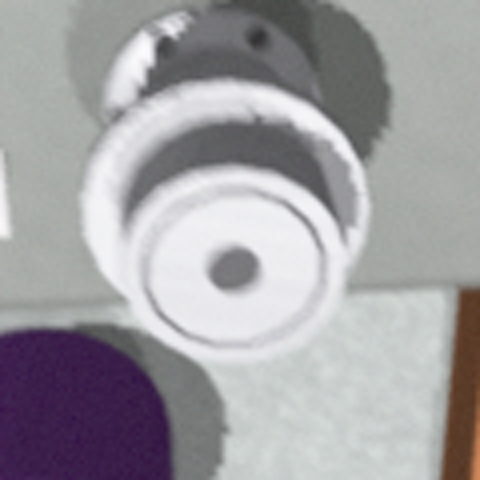

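Thick disc A sits within about 1 mm of the plate's axis, with its top centre at crop (236,265) and the plate centre near crop (225,207). The scene network no longer reports the cover cleanly, so I'll check the mat.

```bash
python3 - <<'E'
import cv2
cv2.imwrite('pics/c5.png',cv2.resize(cv2.imread('pics/s14.png')[80:240,120:340],None,fx=3,fy=3))
E
```

```text
(no output)
```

View pics/c5.png

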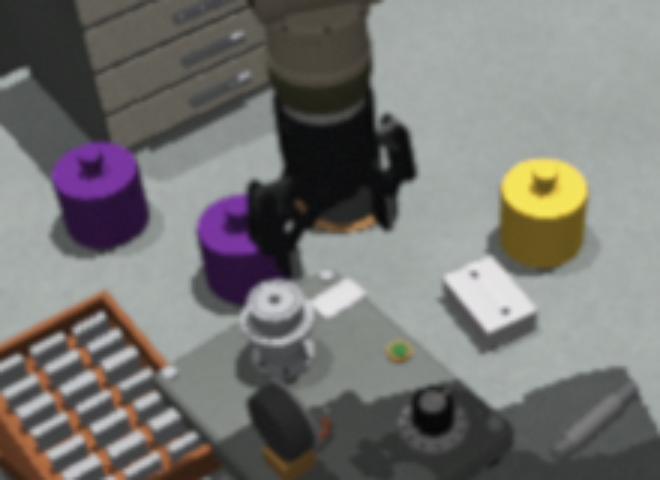

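The arm hides the mat in this view, so I'll check it from afar. Next is disc B.

Emit:
carry_out --commands '[[[0.2,-0.1,0],[0,0,0]],[[0.4,-0.2,0],[0,0,0]],[[0.6,-0.3,0],[0,0,0]],[[0.8,-0.4,0],[0,0,0]],[[1,-0.5,0],[0,0,0]]]'

```text
time: 35.85
tcp_pos: [0.5674, -0.0599, 0.2305]
ee_rot: [-180.0, -0.0, 89.9]
force: [0.2, 0.1, 0.3]
width: 1.0
finger_force: 0.0
```

Emit:
carry_out --commands '[[[0.2,0,0],[0,0,0]],[[0.4,0,0],[0,0,0]],[[0.6,0,0],[0,0,0]],[[0.8,0,0],[0,0,0]],[[1,0,0],[0,0,0]]]'

```text
time: 36.35
tcp_pos: [0.5682, 0.0211, 0.2308]
ee_rot: [180.0, 0.0, 90.0]
force: [-0.3, -0.6, 0.3]
width: 1.001
finger_force: 0.0
```

Emit:
carry_out --commands '[[[0.2,0,0],[0,0,0]],[[0.4,0,0],[0,0,0]],[[0.6,0,0],[0,0,0]],[[0.8,0,0],[0,0,0]],[[1,0,0.3],[0,0,0]]]'

```text
time: 36.85
tcp_pos: [0.5702, 0.1011, 0.2098]
ee_rot: [179.6, -0.0, 90.0]
force: [0.8, -0.2, -0.0]
width: 0.999
finger_force: 0.0
```

Emit:
carry_out --commands '[[[0.2,0,0.2],[0,0,0]],[[0.4,0,0.4],[0,0,0]],[[0.6,0,0.6],[0,0,0]],[[0.63,0,0.8],[0,0,0]],[[0.63,0,1],[0,0,0]]]'

```text
time: 37.35
tcp_pos: [0.5679, 0.1516, 0.1262]
ee_rot: [180.0, -0.0, 90.1]
force: [-1.0, 0.3, 1.4]
width: 0.998
finger_force: 0.0
```

```bash
python3 look.py scene s15.png dust_cover; python3 look.py side e15.png dust_cover; python3 disc.py wrist
```

```text
scene 37.4 [0.5662 0.151  0.1233] [-179.7601    0.0365   90.0388]
dust_cover 0.72 [ 0.4435 -0.3893  0.0756] [233. 134.]
dust_cover 0.7 [ 0.6637 -0.5204  0.0684] [152. 143.]
dust_cover 0.64 [ 0.5883 -0.358   0.0784] [200. 158.]
dust_cover 0.6 [ 0.3279 -0.2184  0.077 ] [295. 147.]
side 37.5 [0.567  0.1506 0.1259] [-179.8555    0.0252   90.012 ]
dust_cover 0.93 [ 0.5708 -0.3951  0.0684] [324. 286.]
dust_cover 0.89 [ 0.6788 -0.5337  0.0771] [380. 317.]
dust_cover 0.68 [ 0.2963 -0.2523  0.0736] [217. 264.]
B wrist thick_weight1 0.76 uv 276.4 201.9 ax [60.1 63.9] diam mm 51.6 atz [0.5651 0.1522 0.016 ]
```

Emit:
carry_out --commands '[[[0.01,-0.02,0.2],[0,0,0]],[[0.01,-0.02,0.4],[0,0,0]],[[0.01,-0.02,0.6],[0,0,0]],[[0.01,-0.02,0.8],[0,0,0]],[[0.01,-0.02,1],[0,0,0]]]'

```text
time: 38.2
tcp_pos: [0.5673, 0.1507, 0.0474]
ee_rot: [179.9, -0.0, 90.0]
force: [0.5, -0.8, -0.2]
width: 1.003
finger_force: 0.0
```

Emit:
carry_out --commands '[[[0,0,0.1],[0,0,0]],[[0,0,0.2],[0,0,0]],[[0,0,0.3],[0,0,0]],[[0,0,0.4],[0,0,0]],[[0,0,0.48],[0,0,0]]]'

```text
time: 38.7
tcp_pos: [0.5665, 0.1508, 0.0081]
ee_rot: [180.0, 0.0, 90.0]
force: [-0.4, 0.3, 1.0]
width: 1.003
finger_force: 0.0
```

Emit:
carry_out --commands '[[[0,0,0],[0,0,0]],[[0,0,0],[0,0,0]],[[0,0,0],[0,0,0]],[[0,0,0],[0,0,0]],[[0,0,0],[0,0,0]]]'

```text
time: 39.2
tcp_pos: [0.5667, 0.1508, 0.0088]
ee_rot: [180.0, 0.0, 90.0]
force: [-0.5, -1.2, -0.1]
width: 0.995
finger_force: 0.0
```

Emit:
carry_out --commands '[[[0.01,0,0.02],[0,0,0]],[[0.01,0,0.04],[0,0,0]],[[0.01,0,0.04],[0,0,0]],[[0.01,0,0.04],[0,0,0]],[[0.01,0,0.04],[0,0,0]]]'

```text
time: 39.7
tcp_pos: [0.5664, 0.1516, 0.0052]
ee_rot: [-180.0, 0.0, 90.0]
force: [1.3, 0.2, -0.3]
width: 0.997
finger_force: 0.0
```

Emit:
carry_out --commands '[[[0,0,0],[0,0,0]],[[0,0,0],[0,0,0]],[[0,0,0],[0,0,0]],[[0,0,0],[0,0,0]],[[0,0,0],[0,0,0]]]' --jaw -1

```text
time: 40.2
tcp_pos: [0.5664, 0.1516, 0.0057]
ee_rot: [180.0, 0.0, 90.0]
force: [-1.8, -0.5, 4.6]
width: 0.569
finger_force: 52.2
```

Emit:
carry_out --commands '[[[0,0,0],[0,0,0]],[[0,0,0],[0,0,0]],[[0,0,0],[0,0,0]],[[0,0,0],[0,0,0]],[[0,0,0],[0,0,0]]]'

```text
time: 40.7
tcp_pos: [0.5665, 0.1516, 0.0057]
ee_rot: [180.0, 0.0, 90.0]
force: [-1.8, 0.3, 5.5]
width: 0.568
finger_force: 52.3
```

Emit:
carry_out --commands '[[[0,0,-0.1],[0,0,0]],[[0,0,-0.3],[0,0,0]],[[0,0,-0.5],[0,0,0]],[[0,0,-0.75],[0,0,0]],[[0,0,-1],[0,0,0]]]'

```text
time: 41.2
tcp_pos: [0.5656, 0.1515, 0.0852]
ee_rot: [-179.9, 0.0, 90.0]
force: [0.5, 0.3, -3.2]
width: 0.56
finger_force: 52.3
```

Emit:
carry_out --commands '[[[0,0,-0.2],[0,0,0]],[[0,0,-0.4],[0,0,0]],[[0,0,-0.6],[0,0,0]],[[0,0,-0.8],[0,0,0]],[[0,0,-1],[0,0,0]]]'

```text
time: 41.7
tcp_pos: [0.5658, 0.1515, 0.1653]
ee_rot: [-179.9, 0.0, 90.0]
force: [-0.1, 0.1, -3.5]
width: 0.567
finger_force: 52.3
```

Emit:
carry_out --commands '[[[-0.2,0,-0.2],[0,0,0]],[[-0.4,0,-0.4],[0,0,0]],[[-0.6,0,-0.6],[0,0,0]],[[-0.8,0,-0.7],[0,0,0]],[[-1,0,-0.7],[0,0,0]]]'

```text
time: 42.2
tcp_pos: [0.5669, 0.0707, 0.2221]
ee_rot: [179.9, 0.0, 90.0]
force: [-0.1, -0.4, -2.7]
width: 0.563
finger_force: 52.3
```

Emit:
carry_out --commands '[[[-0.2,0.05,0],[0,0,0]],[[-0.4,0.1,0],[0,0,0]],[[-0.6,0.15,0],[0,0,0]],[[-0.8,0.2,0],[0,0,0]],[[-1,0.25,0],[0,0,0]]]'

```text
time: 42.7
tcp_pos: [0.5866, -0.0098, 0.2208]
ee_rot: [-180.0, -0.0, 90.0]
force: [-0.8, -0.1, -4.0]
width: 0.563
finger_force: 52.3
```

Emit:
carry_out --commands '[[[-0.2,0.05,0],[0,0,0]],[[-0.4,0.1,0],[0,0,0]],[[-0.6,0.15,0],[0,0,0]],[[-0.8,0.2,0],[0,0,0]],[[-1,0.25,0],[0,0,0]]]'

```text
time: 43.2
tcp_pos: [0.6067, -0.0897, 0.2213]
ee_rot: [180.0, 0.0, 90.0]
force: [-0.0, 0.7, -3.4]
width: 0.563
finger_force: 52.3
```

Emit:
carry_out --commands '[[[-0.2,0.05,0],[0,0,0]],[[-0.4,0.1,0],[0,0,0]],[[-0.6,0.15,0],[0,0,0]],[[-0.8,0.2,0],[0,0,0]],[[-1,0.3,0],[0,0,0]]]'

```text
time: 43.7
tcp_pos: [0.6304, -0.1697, 0.2214]
ee_rot: [-180.0, 0.0, 90.0]
force: [-0.1, -0.9, -3.2]
width: 0.564
finger_force: 52.3
```

Emit:
carry_out --commands '[[[-0.2,0,0],[0,0,0]],[[-0.4,0,0],[0,0,0]],[[-0.6,0,0.1],[0,0,0]],[[-0.64,0,0.3],[0,0,0]],[[-0.64,0,0.5],[0,0,0]]]'

```text
time: 44.2
tcp_pos: [0.63, -0.2214, 0.1805]
ee_rot: [180.0, 0.0, 89.9]
force: [-0.5, 0.1, -3.8]
width: 0.561
finger_force: 52.4
```

Emit:
carry_out --commands '[[[0,0,0.1],[0,0,0]],[[0,0,0.2],[0,0,0]],[[0,0,0.3],[0,0,0]],[[0,0,0.4],[0,0,0]],[[0,0,0.42],[0,0,0]]]'

```text
time: 44.7
tcp_pos: [0.6299, -0.2192, 0.1467]
ee_rot: [-179.9, -0.0, 90.0]
force: [-0.0, 0.6, -3.1]
width: 0.56
finger_force: 52.4
```

Emit:
carry_out --commands '[[[0,0,0],[0,0,0]],[[0,0,0],[0,0,0]],[[0,0,0],[0,0,0]],[[0,0,0],[0,0,0]],[[0,0,0],[0,0,0]]]'

```text
time: 45.2
tcp_pos: [0.6305, -0.2197, 0.148]
ee_rot: [180.0, 0.0, 90.0]
force: [0.4, -0.0, -3.2]
width: 0.562
finger_force: 52.4
```

Emit:
carry_out --commands '[[[0,0,0.03],[0,0,0]],[[0,0,0.06],[0,0,0]],[[0,0,0.09],[0,0,0]],[[0,0,0.11],[0,0,0]],[[0,0,0.12],[0,0,0]]]'

```text
time: 45.7
tcp_pos: [0.6301, -0.2195, 0.1377]
ee_rot: [-180.0, -0.0, 90.0]
force: [0.4, -0.1, -3.7]
width: 0.563
finger_force: 52.4
```

Emit:
carry_out --commands '[[[0,0,0.01],[0,0,0]],[[0,0,0.015],[0,0,0]],[[0,0,0.02],[0,0,0]],[[0,0,0.02],[0,0,0]],[[0,0,0.02],[0,0,0]]]'

```text
time: 46.2
tcp_pos: [0.6303, -0.2197, 0.1366]
ee_rot: [180.0, 0.0, 90.0]
force: [1.0, 0.3, -3.8]
width: 0.567
finger_force: 52.4
```

Emit:
carry_out --commands '[[[0,0,0.01],[0,0,0]],[[0,0,0.015],[0,0,0]],[[0,0,0.02],[0,0,0]],[[0,0,0.02],[0,0,0]],[[0,0,0.02],[0,0,0]]]'

```text
time: 46.7
tcp_pos: [0.6304, -0.2196, 0.1357]
ee_rot: [180.0, 0.0, 90.0]
force: [-1.9, 1.3, 3.8]
width: 0.563
finger_force: 53.0
```

Emit:
carry_out --commands '[[[0,0,0],[0,0,0]],[[0,0,0],[0,0,0]],[[0,0,0],[0,0,0]],[[0,0,0],[0,0,0]],[[0,0,0],[0,0,0]]]' --jaw 1

```text
time: 47.2
tcp_pos: [0.6303, -0.2196, 0.1348]
ee_rot: [-180.0, 0.0, 90.0]
force: [-0.9, 0.2, -0.1]
width: 1.0
finger_force: 0.0
```

Emit:
carry_out --commands '[[[0,0,-0.1],[0,0,0]],[[0,0,-0.3],[0,0,0]],[[0,0,-0.5],[0,0,0]],[[0,0,-0.75],[0,0,0]],[[0,0,-1],[0,0,0]]]'

```text
time: 47.7
tcp_pos: [0.6303, -0.2196, 0.2162]
ee_rot: [180.0, 0.0, 90.0]
force: [1.1, -0.6, -0.6]
width: 1.0
finger_force: 0.0
```

Emit:
carry_out --commands '[[[0.2,-0.1,-0.1],[0,0,0]],[[0.4,-0.2,-0.2],[0,0,0]],[[0.6,-0.2,-0.3],[0,0,0]],[[0.8,-0.2,-0.3],[0,0,0]],[[1,-0.3,-0.3],[0,0,0]]]'

```text
time: 48.2
tcp_pos: [0.6067, -0.1376, 0.2385]
ee_rot: [180.0, -0.0, 90.1]
force: [-0.3, 0.8, -0.6]
width: 0.998
finger_force: 0.0
```

```bash
python3 look.py wrist w16.png thick_weight1 | head -4; python3 - <<'E'
from h import *
d=snap('wrist')
for x in manip.cut_out('wrist','thick_weight1'):
    cc=max(cv2.findContours(x['pixels'].astype('uint8'),0,1)[0],key=len); print(x['score'],cv2.fitEllipse(cc),cc[:,0].min(0),cc[:,0].max(0))
print([proj(d,[.6305,-.22,z]) for z in (.1065,.1305,.1545)])
E
```

```text
wrist 48.25 [ 0.605  -0.135   0.2386] [-179.9068   -0.1089   90.1615]
thick_weight1 0.76 [ 0.6308 -0.2096  0.1502] [309. 295.]
thick_weight1 0.61 [ 0.6282 -0.2045  0.116 ] [303. 269.]
[[-0.0002 -0.9454 -0.326   0.0841]
0.82 ((306.522705078125, 274.5399169921875), (33.618526458740234, 47.35928726196289), 86.97661590576172) [281 256] [332 281]
0.72 ((307.9817199707031, 301.0668640136719), (60.267539978027344, 65.57759857177734), 162.7137451171875) [278 268] [338 332]
[array([305.28633398, 279.22412295]), array([307.30342275, 293.51150509]), array([309.66534444, 310.23335128])]
```

Emit:
carry_out --commands '[[[0.2,-0.05,0],[0,0,0]],[[0.4,-0.1,0],[0,0,0]],[[0.6,-0.15,0],[0,0,0]],[[0.8,-0.2,0],[0,0,0]],[[1,-0.25,0],[0,0,0]]]'

```text
time: 48.9
tcp_pos: [0.5859, -0.058, 0.239]
ee_rot: [180.0, 0.0, 90.0]
force: [0.4, 0.1, -1.1]
width: 0.999
finger_force: 0.0
```

Emit:
carry_out --commands '[[[0.2,-0.05,0],[0,0,0]],[[0.4,-0.1,0],[0,0,0]],[[0.6,-0.15,0],[0,0,0]],[[0.8,-0.2,0],[0,0,0]],[[1,-0.25,0],[0,0,0]]]'

```text
time: 49.4
tcp_pos: [0.566, 0.0218, 0.2389]
ee_rot: [180.0, 0.0, 90.0]
force: [-0.3, -0.1, 0.6]
width: 0.998
finger_force: 0.0
```

Emit:
carry_out --commands '[[[0.2,0,0],[0,0,0]],[[0.4,0,0],[0,0,0]],[[0.6,0,0],[0,0,0]],[[0.8,0,0],[0,0,0]],[[1,0,0],[0,0,0]]]'

```text
time: 49.9
tcp_pos: [0.5665, 0.1018, 0.2388]
ee_rot: [-180.0, 0.0, 90.0]
force: [0.2, -0.1, 0.3]
width: 1.002
finger_force: 0.0
```

Emit:
carry_out --commands '[[[0.2,0,0],[0,0,0]],[[0.4,0,0],[0,0,0]],[[0.6,0,0],[0,0,0]],[[0.8,0,0],[0,0,0]],[[1,0,0],[0,0,0]]]'

```text
time: 50.4
tcp_pos: [0.5664, 0.1818, 0.2389]
ee_rot: [180.0, 0.0, 90.0]
force: [0.6, -0.2, 0.1]
width: 1.001
finger_force: 0.0
```

Emit:
carry_out --commands '[[[0.2,0,0],[0,0,0]],[[0.4,0,0],[0,0,0]],[[0.6,0,0],[0,0,0]],[[0.8,0,0],[0,0,0]],[[1,0,0],[0,0,0]]]'

```text
time: 50.9
tcp_pos: [0.5664, 0.2618, 0.2388]
ee_rot: [180.0, 0.0, 90.0]
force: [0.8, 0.4, -0.7]
width: 1.002
finger_force: 0.0
```

Emit:
carry_out --commands '[[[0.2,0,0],[0,0,0]],[[0.4,0,0],[0,0,0]],[[0.6,0,0],[0,0,0]],[[0.8,0,0],[0,0,0]],[[1,0,0],[0,0,0]]]'

```text
time: 51.4
tcp_pos: [0.5664, 0.3417, 0.2388]
ee_rot: [-180.0, 0.0, 90.0]
force: [0.8, 0.4, -0.3]
width: 0.997
finger_force: 0.0
```

Emit:
carry_out --commands '[[[0.2,0,0.2],[0,0,0]],[[0.4,0,0.4],[0,0,0]],[[0.6,0,0.6],[0,0,0]],[[0.8,0,0.8],[0,0,0]],[[0.84,0,1],[0,0,0]]]'

```text
time: 51.9
tcp_pos: [0.5657, 0.4097, 0.1562]
ee_rot: [-179.9, 0.0, 90.1]
force: [-0.9, 0.2, -0.5]
width: 1.002
finger_force: 0.0
```

Emit:
carry_out --commands '[[[0,0,0.2],[0,0,0]],[[0,0,0.4],[0,0,0]],[[0,0,0.5],[0,0,0]],[[0,0,0.5],[0,0,0]],[[0,0,0.5],[0,0,0]]]'

```text
time: 52.4
tcp_pos: [0.5665, 0.4078, 0.1188]
ee_rot: [-180.0, 0.0, 90.0]
force: [1.4, 0.3, -0.0]
width: 1.002
finger_force: 0.0
```

```bash
python3 look.py scene s17.png dust_cover; python3 look.py wrist w17.png thin_weight1|head -3; python3 disc.py wrist
```

```text
scene 52.45 [0.5668 0.4079 0.1195] [179.9489  -0.0238  89.9829]
dust_cover 0.95 [ 0.6641 -0.5218  0.0678] [152. 143.]
dust_cover 0.63 [ 0.4448 -0.3854  0.0753] [233. 134.]
dust_cover 0.56 [ 0.3164 -0.2093  0.0693] [300. 149.]
wrist 52.55 [0.5671 0.408  0.12  ] [179.9043  -0.0502  89.9814]
thin_weight1 0.94 [0.5654 0.4099 0.0134] [277. 204.]
thin_weight1 0.65 [0.4347 0.4049 0.0132] [116. 209.]
D wrist thick_weight1 0.38 uv 280.4 204.7 ax [59.  59.7] diam mm 48.8 atz [0.5679 0.4076 0.0096]
C wrist thin_weight1 0.89 uv 120.9 212.5 ax [59.6 66.3] diam mm 60.7 atz [0.436  0.4008 0.0096]
D wrist thin_weight1 0.77 uv 280.4 204.4 ax [60.1 61.7] diam mm 50.5 atz [0.5678 0.4078 0.0096]
```

Emit:
carry_out --commands '[[[0,0.01,0.2],[0,0,0]],[[0,0.01,0.4],[0,0,0]],[[0,0.01,0.6],[0,0,0]],[[0,0.01,0.8],[0,0,0]],[[0,0.01,1],[0,0,0]]]'

```text
time: 53.25
tcp_pos: [0.5674, 0.4077, 0.0386]
ee_rot: [180.0, -0.0, 90.0]
force: [0.5, -0.4, -0.3]
width: 1.0
finger_force: 0.0
```

Emit:
carry_out --commands '[[[0,0,0.1],[0,0,0]],[[0,0,0.2],[0,0,0]],[[0,0,0.3],[0,0,0]],[[0,0,0.38],[0,0,0]],[[0,0,0.42],[0,0,0]]]'

```text
time: 53.75
tcp_pos: [0.5671, 0.4075, 0.0047]
ee_rot: [-180.0, 0.0, 90.0]
force: [-0.2, -0.3, 0.2]
width: 0.997
finger_force: 0.0
```

Emit:
carry_out --commands '[[[0,0,0],[0,0,0]],[[0,0,0],[0,0,0]],[[0,0,0],[0,0,0]],[[0,0,0],[0,0,0]],[[0,0,0],[0,0,0]]]'

```text
time: 54.25
tcp_pos: [0.5674, 0.4077, 0.0056]
ee_rot: [180.0, -0.0, 90.0]
force: [-0.0, 0.8, 0.2]
width: 1.0
finger_force: 0.0
```

Emit:
carry_out --commands '[[[0,0,0],[0,0,0]],[[0,0,0],[0,0,0]],[[0,0,0],[0,0,0]],[[0,0,0],[0,0,0]],[[0,0,0],[0,0,0]]]' --jaw -1

```text
time: 54.75
tcp_pos: [0.5678, 0.4078, 0.006]
ee_rot: [179.9, -0.0, 90.0]
force: [-0.4, -0.9, 6.1]
width: 0.554
finger_force: 51.4
```

Emit:
carry_out --commands '[[[0,0,0],[0,0,0]],[[0,0,0],[0,0,0]],[[0,0,0],[0,0,0]],[[0,0,0],[0,0,0]],[[0,0,0],[0,0,0]]]'

```text
time: 55.25
tcp_pos: [0.5678, 0.4078, 0.006]
ee_rot: [179.9, -0.0, 90.0]
force: [-0.8, -0.4, 6.1]
width: 0.554
finger_force: 51.5
```

Emit:
carry_out --commands '[[[0,0,-0.1],[0,0,0]],[[0,0,-0.3],[0,0,0]],[[0,0,-0.5],[0,0,0]],[[0,0,-0.75],[0,0,0]],[[0,0,-1],[0,0,0]]]'

```text
time: 55.75
tcp_pos: [0.5662, 0.4071, 0.0848]
ee_rot: [-179.8, 0.1, 90.0]
force: [-0.1, 1.0, -2.6]
width: 0.555
finger_force: 51.8
```

Emit:
carry_out --commands '[[[-0.2,0,-0.2],[0,0,0]],[[-0.4,0,-0.4],[0,0,0]],[[-0.6,0,-0.6],[0,0,0]],[[-0.8,0,-0.8],[0,0,0]],[[-1,0,-1],[0,0,0]]]'

```text
time: 56.25
tcp_pos: [0.5671, 0.3256, 0.1664]
ee_rot: [-180.0, 0.0, 89.9]
force: [0.6, 1.3, -2.1]
width: 0.556
finger_force: 51.8
```

Emit:
carry_out --commands '[[[-0.2,0,-0.2],[0,0,0]],[[-0.4,0,-0.4],[0,0,0]],[[-0.6,0,-0.6],[0,0,0]],[[-0.8,0,-0.8],[0,0,0]],[[-1,0,-0.9],[0,0,0]]]'

```text
time: 56.75
tcp_pos: [0.5679, 0.2465, 0.2396]
ee_rot: [179.9, -0.0, 90.0]
force: [0.6, 0.3, -2.9]
width: 0.553
finger_force: 51.8
```

Emit:
carry_out --commands '[[[-0.2,0,0],[0,0,0]],[[-0.4,0,0],[0,0,0]],[[-0.6,0,0],[0,0,0]],[[-0.8,0,0],[0,0,0]],[[-1,0,0],[0,0,0]]]'

```text
time: 57.25
tcp_pos: [0.5668, 0.1662, 0.2366]
ee_rot: [-179.9, 0.0, 90.0]
force: [-0.3, -0.1, -3.2]
width: 0.555
finger_force: 51.8
```

Emit:
carry_out --commands '[[[-0.2,0,0],[0,0,0]],[[-0.4,0,0],[0,0,0]],[[-0.6,0,0],[0,0,0]],[[-0.8,0,0],[0,0,0]],[[-1,0,0],[0,0,0]]]'

```text
time: 57.75
tcp_pos: [0.5672, 0.0863, 0.2373]
ee_rot: [180.0, 0.0, 90.0]
force: [0.0, -0.3, -3.0]
width: 0.551
finger_force: 51.8
```

Emit:
carry_out --commands '[[[-0.2,0.05,0],[0,0,0]],[[-0.4,0.1,0],[0,0,0]],[[-0.6,0.15,0],[0,0,0]],[[-0.8,0.2,0],[0,0,0]],[[-1,0.25,0],[0,0,0]]]'

```text
time: 58.25
tcp_pos: [0.5876, 0.0062, 0.2372]
ee_rot: [-180.0, 0.0, 90.0]
force: [-0.8, 0.6, -1.7]
width: 0.547
finger_force: 51.9
```

Emit:
carry_out --commands '[[[-0.2,0.05,0],[0,0,0]],[[-0.4,0.1,0],[0,0,0]],[[-0.6,0.15,0],[0,0,0]],[[-0.8,0.2,0],[0,0,0]],[[-1,0.25,0],[0,0,0]]]'

```text
time: 58.75
tcp_pos: [0.6075, -0.0737, 0.2373]
ee_rot: [180.0, 0.0, 90.0]
force: [0.9, -0.4, -3.0]
width: 0.552
finger_force: 51.9
```

Emit:
carry_out --commands '[[[-0.2,0.05,0],[0,0,0]],[[-0.4,0.1,0],[0,0,0]],[[-0.6,0.15,0],[0,0,0]],[[-0.8,0.2,0],[0,0,0]],[[-1,0.28,0],[0,0,0]]]'

```text
time: 59.25
tcp_pos: [0.6297, -0.1537, 0.2373]
ee_rot: [-180.0, 0.0, 90.0]
force: [0.2, 0.0, -2.9]
width: 0.556
finger_force: 51.9
```

Emit:
carry_out --commands '[[[-0.2,0,0],[0,0,0]],[[-0.4,0,0],[0,0,0]],[[-0.6,0,0.1],[0,0,0]],[[-0.83,0,0.3],[0,0,0]],[[-0.83,0,0.5],[0,0,0]]]'

```text
time: 59.75
tcp_pos: [0.6293, -0.222, 0.1964]
ee_rot: [180.0, 0.1, 89.8]
force: [0.3, -0.2, -2.5]
width: 0.55
finger_force: 51.9
```

Emit:
carry_out --commands '[[[0,0,0.1],[0,0,0]],[[0,0,0.2],[0,0,0]],[[0,0,0.3],[0,0,0]],[[0,0,0.35],[0,0,0]],[[0,0,0.35],[0,0,0]]]'

```text
time: 60.25
tcp_pos: [0.6293, -0.2183, 0.1689]
ee_rot: [-180.0, -0.0, 90.0]
force: [-0.3, 0.1, -2.0]
width: 0.554
finger_force: 51.9
```

Emit:
carry_out --commands '[[[0,0,0],[0,0,0]],[[0,0,0],[0,0,0]],[[0,0,0],[0,0,0]],[[0,0,0],[0,0,0]],[[0,0,0],[0,0,0]]]'

```text
time: 60.75
tcp_pos: [0.6296, -0.2188, 0.1695]
ee_rot: [180.0, 0.0, 90.0]
force: [-0.6, 0.9, -3.6]
width: 0.552
finger_force: 51.9
```

Emit:
carry_out --commands '[[[-0.01,0.01,0.03],[0,0,0]],[[-0.01,0.01,0.06],[0,0,0]],[[-0.01,0.01,0.08],[0,0,0]],[[-0.01,0.01,0.1],[0,0,0]],[[-0.01,0.01,0.1],[0,0,0]]]'

```text
time: 61.25
tcp_pos: [0.6301, -0.2195, 0.1608]
ee_rot: [-180.0, -0.0, 90.0]
force: [-0.8, 1.3, -3.0]
width: 0.549
finger_force: 51.9
```

Emit:
carry_out --commands '[[[0,0,0.01],[0,0,0]],[[0,0,0.015],[0,0,0]],[[0,0,0.02],[0,0,0]],[[0,0,0.02],[0,0,0]],[[0,0,0.02],[0,0,0]]]'

```text
time: 61.75
tcp_pos: [0.6304, -0.2196, 0.16]
ee_rot: [180.0, 0.0, 90.0]
force: [-0.5, 0.3, -0.4]
width: 0.555
finger_force: 52.1
```

Emit:
carry_out --commands '[[[0,0,0.01],[0,0,0]],[[0,0,0.015],[0,0,0]],[[0,0,0.015],[0,0,0]],[[0,0,0.015],[0,0,0]],[[0,0,0.015],[0,0,0]]]'

```text
time: 62.25
tcp_pos: [0.6304, -0.2196, 0.1599]
ee_rot: [179.9, 0.0, 90.0]
force: [-3.1, 1.3, 6.1]
width: 0.558
finger_force: 52.7
```

Emit:
carry_out --commands '[[[0,0,0],[0,0,0]],[[0,0,0],[0,0,0]],[[0,0,0],[0,0,0]],[[0,0,0],[0,0,0]],[[0,0,0],[0,0,0]]]' --jaw 1

```text
time: 62.75
tcp_pos: [0.6303, -0.2196, 0.1583]
ee_rot: [-180.0, 0.0, 90.0]
force: [0.2, -0.4, 0.1]
width: 1.003
finger_force: 0.0
```

Emit:
carry_out --commands '[[[0,0,-0.1],[0,0,0]],[[0,0,-0.3],[0,0,0]],[[0,0,-0.5],[0,0,0]],[[0,0,-0.75],[0,0,0]],[[0,0,-1],[0,0,0]]]'

```text
time: 63.25
tcp_pos: [0.6303, -0.2196, 0.2398]
ee_rot: [180.0, 0.0, 90.0]
force: [-0.4, -0.5, -0.6]
width: 0.997
finger_force: 0.0
```

Emit:
carry_out --commands '[[[0.2,-0.05,0],[0,0,0]],[[0.4,-0.1,0],[0,0,0]],[[0.6,-0.15,0],[0,0,0]],[[0.8,-0.2,0],[0,0,0]],[[1,-0.3,0],[0,0,0]]]'

```text
time: 63.75
tcp_pos: [0.6059, -0.1379, 0.238]
ee_rot: [-180.0, -0.0, 90.0]
force: [-0.5, -0.4, 0.0]
width: 1.0
finger_force: 0.0
```

Emit:
carry_out --commands '[[[0.2,-0.05,0],[0,0,0]],[[0.4,-0.1,0],[0,0,0]],[[0.6,-0.15,0],[0,0,0]],[[0.8,-0.2,0],[0,0,0]],[[1,-0.3,0],[0,0,0]]]'

```text
time: 64.25
tcp_pos: [0.5822, -0.0582, 0.2383]
ee_rot: [180.0, 0.0, 90.0]
force: [-0.1, 0.9, 1.2]
width: 1.002
finger_force: 0.0
```

Emit:
carry_out --commands '[[[0.2,-0.1,0],[0,0,0]],[[0.4,-0.2,0],[0,0,0]],[[0.6,-0.3,0],[0,0,0]],[[0.8,-0.4,0],[0,0,0]],[[1,-0.5,0],[0,0,0]]]'

```text
time: 64.75
tcp_pos: [0.5416, 0.0217, 0.2385]
ee_rot: [180.0, 0.0, 90.0]
force: [0.2, -0.2, 0.4]
width: 0.998
finger_force: 0.0
```

Emit:
carry_out --commands '[[[0.2,-0.1,0],[0,0,0]],[[0.4,-0.2,0],[0,0,0]],[[0.6,-0.3,0],[0,0,0]],[[0.8,-0.4,0],[0,0,0]],[[1,-0.5,0],[0,0,0]]]'

```text
time: 65.25
tcp_pos: [0.5017, 0.1017, 0.2385]
ee_rot: [180.0, 0.0, 90.0]
force: [0.1, 0.5, -0.3]
width: 0.999
finger_force: 0.0
```

Emit:
carry_out --commands '[[[0.2,-0.1,0],[0,0,0]],[[0.4,-0.2,0],[0,0,0]],[[0.6,-0.3,0],[0,0,0]],[[0.8,-0.4,0],[0,0,0]],[[1,-0.5,0],[0,0,0]]]'

```text
time: 65.75
tcp_pos: [0.4616, 0.1816, 0.2385]
ee_rot: [180.0, 0.0, 90.0]
force: [-0.1, -0.1, 0.1]
width: 1.0
finger_force: 0.0
```

Emit:
carry_out --commands '[[[0.2,-0.05,0],[0,0,0]],[[0.4,-0.1,0],[0,0,0]],[[0.6,-0.2,0],[0,0,0]],[[0.8,-0.3,0],[0,0,0]],[[1,-0.33,0],[0,0,0]]]'

```text
time: 66.25
tcp_pos: [0.4347, 0.2616, 0.2385]
ee_rot: [-180.0, 0.0, 90.0]
force: [-0.7, -0.3, 1.4]
width: 0.999
finger_force: 0.0
```

Emit:
carry_out --commands '[[[0.2,0,0],[0,0,0]],[[0.4,0,0],[0,0,0]],[[0.6,0,0],[0,0,0]],[[0.8,0,0],[0,0,0]],[[1,0,0.2],[0,0,0]]]'

```text
time: 66.75
tcp_pos: [0.4374, 0.3425, 0.2242]
ee_rot: [179.8, -0.1, 90.0]
force: [-0.8, 0.2, -0.2]
width: 0.998
finger_force: 0.0
```

Emit:
carry_out --commands '[[[0.2,0,0.2],[0,0,0]],[[0.4,0,0.4],[0,0,0]],[[0.6,0,0.6],[0,0,0]],[[0.76,0,0.8],[0,0,0]],[[0.76,0,1],[0,0,0]]]'

```text
time: 67.25
tcp_pos: [0.436, 0.4032, 0.1408]
ee_rot: [-180.0, -0.0, 90.1]
force: [0.1, -1.5, 0.3]
width: 1.001
finger_force: 0.0
```

Emit:
carry_out --commands '[[[0,0,0.1],[0,0,0]],[[0,0,0.2],[0,0,0]],[[0,0,0.3],[0,0,0]],[[0,0,0.3],[0,0,0]],[[0,0,0.3],[0,0,0]]]'

```text
time: 67.75
tcp_pos: [0.4363, 0.4011, 0.1188]
ee_rot: [180.0, -0.0, 90.0]
force: [-0.6, -0.1, 0.3]
width: 0.999
finger_force: 0.0
```

```bash
python3 look.py scene s18.png dust_cover thick_weight1 thin_weight1; python3 look.py side e18.png thick_weight1 thin_weight1 dust_cover; python3 look.py wrist w18.png thin_weight1|head -3; python3 disc.py wrist
```

```text
scene 67.8 [0.4365 0.4013 0.1191] [179.9507  -0.0317  89.965 ]
dust_cover 0.88 [ 0.5923 -0.3636  0.0761] [198. 158.]
dust_cover 0.87 [ 0.6623 -0.5175  0.0687] [153. 143.]
dust_cover 0.71 [ 0.316  -0.2084  0.0714] [300. 148.]
dust_cover 0.59 [ 0.4242 -0.3968  0.075 ] [237. 130.]
thick_weight1 0.51 [ 0.6415 -0.2001  0.1211] [212. 188.]
thin_weight1 0.82 [ 0.6282 -0.214   0.1725] [212. 170.]
thin_weight1 0.67 [0.4438 0.4049 0.0161] [421. 324.]
thin_weight1 0.36 [0.5575 0.2876 0.0173] [355. 316.]
side 68.0 [0.4364 0.4014 0.1191] [179.9464  -0.0308  89.9808]
thick_weight1 0.52 [ 0.6239 -0.2372  0.1432] [327. 225.]
thick_weight1 0.4 [ 0.6199 -0.2372  0.1139] [325. 233.]
thin_weight1 0.71 [ 0.5718 -0.0819  0.0834] [296. 209.]
thin_weight1 0.66 [0.4319 0.393  0.0129] [233. 154.]
thin_weight1 0.54 [ 0.6269 -0.2298  0.1712] [328. 216.]
dust_cover 0.94 [ 0.4022 -0.4392  0.0802] [267. 308.]
dust_cover 0.91 [ 0.2969 -0.2513  0.0732] [218. 264.]
dust_cover 0.82 [ 0.6819 -0.5302  0.076 ] [381. 316.]
dust_cover 0.81 [ 0.5671 -0.3953  0.0726] [323. 285.]
wrist 68.2 [0.4361 0.4013 0.1186] [179.9818  -0.0056  89.9844]
thin_weight1 0.95 [0.4345 0.4042 0.0168] [277. 204.]
[[-0.0002 -0.9454 -0.326   0.0841]
C wrist thin_weight1 0.79 uv 278.3 205.5 ax [60.6 61.6] diam mm 49.9 atz [0.435  0.4006 0.0096]
```

The dust cover seems to have been knocked about 24 mm, from (233,134) to (237,130) in the scene view. I'll finish this weight and then mend it.

Emit:
carry_out --commands '[[[0,-0.01,0.2],[0,0,0]],[[0,-0.01,0.4],[0,0,0]],[[0,-0.01,0.6],[0,0,0]],[[0,-0.01,0.8],[0,0,0]],[[0,-0.01,1],[0,0,0]]]'

```text
time: 68.9
tcp_pos: [0.4353, 0.4013, 0.0378]
ee_rot: [180.0, 0.0, 90.0]
force: [-0.1, 0.4, 0.1]
width: 1.005
finger_force: 0.0
```

Emit:
carry_out --commands '[[[0,0,0.1],[0,0,0]],[[0,0,0.2],[0,0,0]],[[0,0,0.3],[0,0,0]],[[0,0,0.38],[0,0,0]],[[0,0,0.42],[0,0,0]]]'

```text
time: 69.4
tcp_pos: [0.4351, 0.4012, 0.0044]
ee_rot: [-180.0, 0.0, 90.0]
force: [0.1, -0.5, -0.2]
width: 1.001
finger_force: 0.0
```

Emit:
carry_out --commands '[[[0,0,0],[0,0,0]],[[0,0,0],[0,0,0]],[[0,0,0],[0,0,0]],[[0,0,0],[0,0,0]],[[0,0,0],[0,0,0]]]' --jaw 1

```text
time: 69.9
tcp_pos: [0.4354, 0.4014, 0.0051]
ee_rot: [180.0, -0.0, 90.0]
force: [-0.0, 0.1, -0.3]
width: 0.996
finger_force: 0.0
```

Emit:
carry_out --commands '[[[0,0,0],[0,0,0]],[[0,0,0],[0,0,0]],[[0,0,0],[0,0,0]],[[0,0,0],[0,0,0]],[[0,0,0],[0,0,0]]]' --jaw -1

```text
time: 70.4
tcp_pos: [0.4356, 0.4014, 0.0054]
ee_rot: [180.0, -0.0, 90.0]
force: [-0.4, -1.0, 4.1]
width: 0.554
finger_force: 50.9
```

Emit:
carry_out --commands '[[[0,0,0],[0,0,0]],[[0,0,0],[0,0,0]],[[0,0,0],[0,0,0]],[[0,0,0],[0,0,0]],[[0,0,0],[0,0,0]]]'

```text
time: 70.9
tcp_pos: [0.4356, 0.4013, 0.0054]
ee_rot: [180.0, -0.0, 90.0]
force: [-0.1, -1.5, 5.0]
width: 0.552
finger_force: 50.9
```

Emit:
carry_out --commands '[[[0,0,-0.1],[0,0,0]],[[0,0,-0.3],[0,0,0]],[[0,0,-0.5],[0,0,0]],[[0,0,-0.75],[0,0,0]],[[0,0,-1],[0,0,0]]]'

```text
time: 71.4
tcp_pos: [0.4345, 0.4008, 0.085]
ee_rot: [-179.9, 0.1, 90.0]
force: [0.0, 0.1, -2.7]
width: 0.554
finger_force: 51.8
```

Emit:
carry_out --commands '[[[-0.2,0,-0.2],[0,0,0]],[[-0.4,0,-0.4],[0,0,0]],[[-0.6,0,-0.6],[0,0,0]],[[-0.8,0,-0.8],[0,0,0]],[[-1,0,-1],[0,0,0]]]'

```text
time: 71.9
tcp_pos: [0.4348, 0.3202, 0.1655]
ee_rot: [-180.0, 0.0, 90.0]
force: [0.6, -0.7, -2.3]
width: 0.55
finger_force: 51.8
```

Emit:
carry_out --commands '[[[-0.2,0.1,-0.2],[0,0,0]],[[-0.4,0.2,-0.4],[0,0,0]],[[-0.6,0.3,-0.6],[0,0,0]],[[-0.8,0.4,-0.8],[0,0,0]],[[-1,0.5,-1],[0,0,0]]]'

```text
time: 72.4
tcp_pos: [0.475, 0.2402, 0.2456]
ee_rot: [-180.0, 0.0, 90.0]
force: [0.0, -0.1, -3.4]
width: 0.555
finger_force: 51.9
```

Emit:
carry_out --commands '[[[-0.2,0.1,-0.05],[0,0,0]],[[-0.4,0.2,-0.1],[0,0,0]],[[-0.6,0.3,-0.15],[0,0,0]],[[-0.8,0.4,-0.2],[0,0,0]],[[-1,0.5,-0.2],[0,0,0]]]'

```text
time: 72.9
tcp_pos: [0.5153, 0.1603, 0.2616]
ee_rot: [180.0, -0.0, 90.0]
force: [-0.3, -0.0, -2.5]
width: 0.559
finger_force: 51.9
```

Emit:
carry_out --commands '[[[-0.2,0.1,0],[0,0,0]],[[-0.4,0.2,0],[0,0,0]],[[-0.6,0.3,0],[0,0,0]],[[-0.8,0.4,0],[0,0,0]],[[-1,0.5,0],[0,0,0]]]'

```text
time: 73.4
tcp_pos: [0.5554, 0.0801, 0.2609]
ee_rot: [-180.0, 0.0, 90.0]
force: [0.6, 0.3, -2.8]
width: 0.555
finger_force: 51.9
```

Emit:
carry_out --commands '[[[-0.2,0.1,0],[0,0,0]],[[-0.4,0.2,0],[0,0,0]],[[-0.6,0.3,0],[0,0,0]],[[-0.8,0.4,0],[0,0,0]],[[-1,0.5,0],[0,0,0]]]'

```text
time: 73.9
tcp_pos: [0.5958, -0.0001, 0.2608]
ee_rot: [-180.0, 0.0, 90.0]
force: [0.2, 0.5, -1.9]
width: 0.558
finger_force: 51.9
```

Emit:
carry_out --commands '[[[-0.2,0.1,0],[0,0,0]],[[-0.4,0.2,0],[0,0,0]],[[-0.6,0.3,0],[0,0,0]],[[-0.8,0.4,0],[0,0,0]],[[-1,0.44,0],[0,0,0]]]'

```text
time: 74.4
tcp_pos: [0.6312, -0.0802, 0.2606]
ee_rot: [180.0, 0.0, 90.0]
force: [0.1, -0.0, -2.5]
width: 0.557
finger_force: 51.9
```

Emit:
carry_out --commands '[[[-0.2,0,0],[0,0,0]],[[-0.4,0,0],[0,0,0]],[[-0.6,0,0],[0,0,0]],[[-0.8,0,0],[0,0,0]],[[-1,0,0],[0,0,0]]]'

```text
time: 74.9
tcp_pos: [0.6301, -0.1601, 0.2611]
ee_rot: [180.0, 0.0, 90.0]
force: [0.6, -0.0, -1.8]
width: 0.556
finger_force: 51.9
```

```bash
python3 look.py scene s19.png dust_cover cork_mat; python3 look.py side e19.png dust_cover cork_mat
```

```text
scene 74.95 [ 0.6302 -0.1628  0.2608] [179.9894   0.117   89.8556]
dust_cover 0.81 [ 0.6067 -0.3646  0.0806] [193. 159.]
dust_cover 0.72 [ 0.6647 -0.5203  0.0694] [152. 143.]
dust_cover 0.63 [ 0.3163 -0.2058  0.0737] [301. 148.]
dust_cover 0.6 [ 0.4111 -0.3807  0.0555] [243. 135.]
cork_mat 0.57 [ 0.4501 -0.3754  0.0032] [235. 153.]
side 75.1 [ 0.6302 -0.1593  0.2609] [-179.996    -0.021    89.9362]
dust_cover 0.8 [ 0.3008 -0.2489  0.071 ] [219. 263.]
dust_cover 0.77 [ 0.4017 -0.4401  0.0776] [267. 309.]
dust_cover 0.61 [ 0.5674 -0.3959  0.0734] [323. 285.]
dust_cover 0.61 [ 0.6766 -0.5309  0.0729] [379. 318.]
cork_mat 0.55 [ 0.4622 -0.4242  0.0019] [287. 317.]
```

Emit:
carry_out --commands '[[[-0.2,0,0],[0,0,0]],[[-0.4,0,0],[0,0,0]],[[-0.6,0,0.1],[0,0,0]],[[-0.75,0,0.3],[0,0,0]],[[-0.75,0,0.5],[0,0,0]]]'

```text
time: 75.7
tcp_pos: [0.6303, -0.222, 0.2197]
ee_rot: [180.0, 0.1, 89.8]
force: [-0.4, 0.7, -2.7]
width: 0.551
finger_force: 51.9
```

Emit:
carry_out --commands '[[[0,0,0.1],[0,0,0]],[[0,0,0.2],[0,0,0]],[[0,0,0.3],[0,0,0]],[[0,0,0.4],[0,0,0]],[[0,0,0.45],[0,0,0]]]'

```text
time: 76.2
tcp_pos: [0.6302, -0.2185, 0.1842]
ee_rot: [-180.0, -0.0, 90.0]
force: [0.5, -0.2, -1.9]
width: 0.553
finger_force: 52.0
```

Emit:
carry_out --commands '[[[0,0,0],[0,0,0]],[[0,0,0],[0,0,0]],[[0,0,0],[0,0,0]],[[0,0,0],[0,0,0]],[[0,0,0],[0,0,0]]]'

```text
time: 76.7
tcp_pos: [0.6305, -0.2189, 0.1853]
ee_rot: [180.0, 0.0, 90.0]
force: [-0.3, -0.2, -1.9]
width: 0.555
finger_force: 52.0
```

Contact is expected at about 0.1745.

Emit:
carry_out --commands '[[[-0.01,0,0.03],[0,0,0]],[[-0.01,0,0.06],[0,0,0]],[[-0.01,0,0.09],[0,0,0]],[[-0.01,0,0.11],[0,0,0]],[[-0.01,0,0.11],[0,0,0]]]'

```text
time: 77.2
tcp_pos: [0.6301, -0.2195, 0.1756]
ee_rot: [-180.0, -0.0, 90.0]
force: [0.3, -0.2, -1.5]
width: 0.553
finger_force: 52.0
```

Emit:
carry_out --commands '[[[0,0,0.01],[0,0,0]],[[0,0,0.015],[0,0,0]],[[0,0,0.02],[0,0,0]],[[0,0,0.02],[0,0,0]],[[0,0,0.02],[0,0,0]]]'

```text
time: 77.7
tcp_pos: [0.6303, -0.2196, 0.1745]
ee_rot: [180.0, 0.0, 90.0]
force: [-0.9, -0.5, -1.6]
width: 0.548
finger_force: 52.0
```

Emit:
carry_out --commands '[[[0,0,0.01],[0,0,0]],[[0,0,0.015],[0,0,0]],[[0,0,0.015],[0,0,0]],[[0,0,0.015],[0,0,0]],[[0,0,0.015],[0,0,0]]]'

```text
time: 78.2
tcp_pos: [0.6304, -0.2197, 0.1744]
ee_rot: [179.9, 0.0, 90.0]
force: [-2.9, 0.5, 5.5]
width: 0.553
finger_force: 52.7
```

Emit:
carry_out --commands '[[[0,0,0],[0,0,0]],[[0,0,0],[0,0,0]],[[0,0,0],[0,0,0]],[[0,0,0],[0,0,0]],[[0,0,0],[0,0,0]]]' --jaw 1

```text
time: 78.7
tcp_pos: [0.6303, -0.2196, 0.1731]
ee_rot: [-180.0, 0.0, 90.0]
force: [0.1, 0.4, 1.2]
width: 1.0
finger_force: 0.0
```

Emit:
carry_out --commands '[[[0,0,-0.1],[0,0,0]],[[0,0,-0.3],[0,0,0]],[[0,0,-0.5],[0,0,0]],[[0,0,-0.75],[0,0,0]],[[0,0,-1],[0,0,0]]]'

```text
time: 79.2
tcp_pos: [0.6303, -0.2196, 0.2546]
ee_rot: [180.0, 0.0, 90.0]
force: [0.1, -0.1, 0.4]
width: 0.997
finger_force: 0.0
```

Emit:
carry_out --commands '[[[0,-0.2,-0.1],[0,0,0]],[[0,-0.4,-0.2],[0,0,0]],[[0,-0.6,-0.3],[0,0,0]],[[0,-0.8,-0.4],[0,0,0]],[[0,-1,-0.5],[0,0,0]]]'

```text
time: 79.7
tcp_pos: [0.5497, -0.2196, 0.2944]
ee_rot: [180.0, 0.0, 90.0]
force: [-0.3, 0.1, 0.1]
width: 0.994
finger_force: 0.0
```

Emit:
carry_out --commands '[[[-0.1,-0.2,0],[0,0,0]],[[-0.2,-0.4,0],[0,0,0]],[[-0.3,-0.6,0],[0,0,0]],[[-0.4,-0.8,0],[0,0,0]],[[-0.5,-1,0],[0,0,0]]]'

```text
time: 80.2
tcp_pos: [0.4694, -0.26, 0.2938]
ee_rot: [180.0, 0.0, 90.0]
force: [-0.0, 0.1, -0.6]
width: 1.002
finger_force: 0.0
```

Emit:
carry_out --commands '[[[-0.1,-0.1,0],[0,0,0]],[[-0.2,-0.2,0],[0,0,0]],[[-0.4,-0.3,0],[0,0,0]],[[-0.6,-0.4,0],[0,0,0]],[[-0.6,-0.5,0],[0,0,0]]]'

```text
time: 80.7
tcp_pos: [0.4299, -0.3095, 0.2929]
ee_rot: [180.0, 0.0, 89.9]
force: [0.6, 0.7, -0.3]
width: 1.0
finger_force: 0.0
```

```bash
python3 look.py wrist w20.png dust_cover cover_knob cork_mat; python3 - <<'E'
from h import *
d=snap('wrist')
np.set_printoptions(precision=4,suppress=True)
for l in ('dust_cover','cork_mat'):
  for x in manip.cut_out('wrist',l):
    cc=max(cv2.findContours(x['pixels'].astype('uint8'),0,1)[0],key=len)
    if len(cc)>6:
        e=cv2.fitEllipse(cc); print(l,round(x['score'],2),np.round(e[0],1),np.round(e[1],1),cc[:,0].min(0),cc[:,0].max(0),d['image'][x['pixels']].mean(0).round())
for f,z in (('top',.102),('cuptop',.078),('mat',.003)): print(f,proj(d,[.4326,-.41,z]))
E
```

```text
wrist 80.75 [ 0.4288 -0.3083  0.2931] [-179.9423   -0.0266   89.8876]
dust_cover 0.82 [ 0.3132 -0.2269  0.0728] [169.  97.]
dust_cover 0.79 [ 0.6628 -0.5038  0.0689] [453. 314.]
dust_cover 0.65 [ 0.5702 -0.3639  0.074 ] [397. 218.]
dust_cover 0.59 [ 0.4078 -0.403   0.08  ] [261. 250.]
cover_knob 0.97 [ 0.6602 -0.5052  0.0666] [450. 314.]
cover_knob 0.71 [ 0.5657 -0.368   0.0754] [394. 222.]
cover_knob 0.6 [ 0.3059 -0.2269  0.0748] [161.  97.]
cover_knob 0.58 [ 0.4076 -0.4029  0.0757] [261. 249.]
cork_mat 0.61 [ 0.4562 -0.389   0.0025] [298. 217.]
[[-0.0002 -0.9454 -0.326   0.0841]
 [ 1.     -0.0001 -0.0004 -0.0004]
 [ 0.0004 -0.326   0.9454 -0.142 ]
 [ 0.      0.      0.      1.    ]]
dust_cover 0.91 [446.2 312.3] [27.4 82.3] [413 284] [477 344] [ 84.  43. 106.]
dust_cover 0.83 [161.6  96.1] [ 87.3 100.8] [114  50] [212 141] [217. 211.  99.]
dust_cover 0.64 [260.7 250.3] [71.4 84.7] [224 208] [296 291] [107. 109. 108.]
dust_cover 0.58 [395.1 221.3] [74.2 90.2] [353 180] [439 262] [103.  52. 130.]
cork_mat 0.73 [287.4 224.8] [53.4 68. ] [252 195] [317 261] [169. 132.  91.]
cork_mat 0.69 [536.5  93.3] [55. 76.] [506  55] [559 126] [163. 163. 167.]
top [281.4779 266.1149]
cuptop [281.3378 256.4322]
mat [280.9878 232.2187]
```

View pics/w20.png

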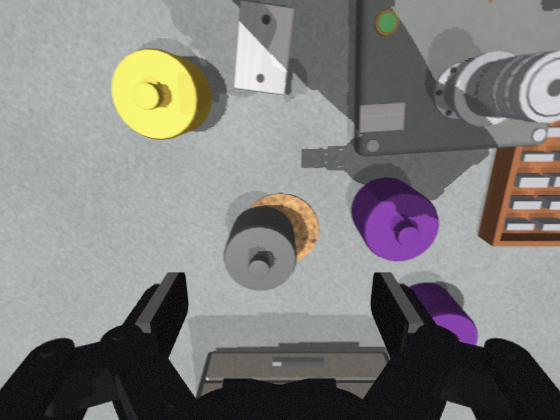

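The cover was knocked off the mat's centre: its knob top is at (260,262), while the mat's centre is at about (281,232). I'll compute its place.

```bash
python3 - <<'E'
from h import *
np.set_printoptions(precision=4,suppress=True)
d=snap('wrist'); print(manip.observe()['tcp_pos'])
for z in (.099,.102): print(atz(d,(260.3,262),z))
for X in ([.4326+.056,-.41,.003],[.4326,-.41+.056,.003]): print(proj(d,X))
g=d['image'].astype(int); m=(g[:,:,0]-g[:,:,2]>40); m[:, :215]=0; m[:180]=0; m[:,340:]=0; m[275:]=0
ys,xs=np.where(m); print('mat px',xs.max(),ys.min(),ys[xs>xs.max()-2].mean(),xs[ys<ys.min()+2].mean())
E
```

```text
[ 0.4306 -0.3071  0.2934]
[ 0.4083 -0.4061  0.099 ]
[ 0.4085 -0.4045  0.102 ]
[319.2655 232.3229]
[280.7728 195.3555]
mat px 318 196 230.14285714285714 279.79487179487177
```

Emit:
carry_out --commands '[[[-0.2,-0.1,0],[0,0,0]],[[-0.4,-0.2,0.1],[0,0,0]],[[-0.6,-0.28,0.2],[0,0,0]],[[-0.8,-0.28,0.4],[0,0,0]],[[-1,-0.28,0.6],[0,0,0]]]'

```text
time: 81.6
tcp_pos: [0.4079, -0.3884, 0.2448]
ee_rot: [180.0, 0.0, 90.0]
force: [-0.3, 0.0, 0.3]
width: 0.999
finger_force: 0.0
```

Emit:
carry_out --commands '[[[-0.2,0,0.2],[0,0,0]],[[-0.24,0,0.4],[0,0,0]],[[-0.24,0,0.6],[0,0,0]],[[-0.24,0,0.8],[0,0,0]],[[-0.24,0,1],[0,0,0]]]'

```text
time: 82.1
tcp_pos: [0.4078, -0.4071, 0.1639]
ee_rot: [-180.0, -0.0, 90.0]
force: [0.2, -0.0, 0.1]
width: 1.0
finger_force: 0.0
```

Emit:
carry_out --commands '[[[0,0,0.2],[0,0,0]],[[0,0,0.4],[0,0,0]],[[0,0,0.6],[0,0,0]],[[0,0,0.8],[0,0,0]],[[0,0,0.8],[0,0,0]]]'

```text
time: 82.6
tcp_pos: [0.4067, -0.4054, 0.0984]
ee_rot: [-179.8, -0.2, 90.0]
force: [-0.1, 0.3, -0.2]
width: 1.003
finger_force: 0.0
```

Emit:
carry_out --commands '[[[0,0,0.05],[0,0,0]],[[0,0,0.1],[0,0,0]],[[0,0,0.15],[0,0,0]],[[0,0,0.2],[0,0,0]],[[0,0,0.2],[0,0,0]]]'

```text
time: 83.1
tcp_pos: [0.4077, -0.4065, 0.0849]
ee_rot: [-180.0, -0.0, 90.0]
force: [0.9, 0.3, 0.2]
width: 0.996
finger_force: 0.0
```

Emit:
carry_out --commands '[[[0,0,0],[0,0,0]],[[0,0,0],[0,0,0]],[[0,0,0],[0,0,0]],[[0,0,0],[0,0,0]],[[0,0,0],[0,0,0]]]' --jaw -1 --force 30

```text
time: 83.6
tcp_pos: [0.4078, -0.4068, 0.0855]
ee_rot: [-180.0, 0.0, 90.0]
force: [-0.4, 0.5, 1.1]
width: 0.284
finger_force: 29.3
```

Emit:
carry_out --commands '[[[0,0,0],[0,0,0]],[[0,0,0],[0,0,0]],[[0,0,0],[0,0,0]],[[0,0,0],[0,0,0]],[[0,0,0],[0,0,0]]]'

```text
time: 84.1
tcp_pos: [0.4078, -0.4069, 0.0855]
ee_rot: [-180.0, 0.0, 90.0]
force: [-2.0, -0.1, 2.4]
width: 0.284
finger_force: 29.4
```

Emit:
carry_out --commands '[[[0,0,-0.05],[0,0,0]],[[0,0,-0.1],[0,0,0]],[[0,0,-0.2],[0,0,0]],[[-0.02,0.1,-0.2],[0,0,0]],[[-0.05,0.2,-0.2],[0,0,0]]]'

```text
time: 84.6
tcp_pos: [0.4248, -0.4112, 0.1019]
ee_rot: [179.9, 0.1, 90.0]
force: [0.4, 0.7, -1.7]
width: 0.284
finger_force: 29.6
```

Emit:
carry_out --commands '[[[0,0.1,0],[0,0,0]],[[0,0.1,0.05],[0,0,0]],[[0,0.1,0.1],[0,0,0]],[[0,0.1,0.15],[0,0,0]],[[0,0.1,0.17],[0,0,0]]]'

```text
time: 85.1
tcp_pos: [0.4313, -0.4102, 0.0867]
ee_rot: [-179.9, -0.1, 90.0]
force: [-0.4, -0.4, -1.1]
width: 0.284
finger_force: 29.6
```

Emit:
carry_out --commands '[[[0,0,0.01],[0,0,0]],[[0,0,0.02],[0,0,0]],[[0,0,0.03],[0,0,0]],[[0,0,0.03],[0,0,0]],[[0,0,0.03],[0,0,0]]]'

```text
time: 85.6
tcp_pos: [0.4319, -0.4109, 0.0856]
ee_rot: [180.0, 0.0, 90.0]
force: [-1.3, 0.4, 0.0]
width: 0.285
finger_force: 29.7
```

Emit:
carry_out --commands '[[[0,0,0.005],[0,0,0]],[[0,0,0.01],[0,0,0]],[[0,0,0.01],[0,0,0]],[[0,0,0.01],[0,0,0]],[[0,0,0.01],[0,0,0]]]'

```text
time: 86.1
tcp_pos: [0.4318, -0.4111, 0.0854]
ee_rot: [180.0, 0.1, 90.0]
force: [-3.0, 0.6, 6.4]
width: 0.286
finger_force: 30.2
```

Emit:
carry_out --commands '[[[0,0,0],[0,0,0]],[[0,0,0],[0,0,0]],[[0,0,0],[0,0,0]],[[0,0,0],[0,0,0]],[[0,0,0],[0,0,0]]]' --jaw 1

```text
time: 86.6
tcp_pos: [0.4319, -0.4107, 0.0843]
ee_rot: [-180.0, -0.0, 90.0]
force: [-0.4, 0.4, 0.1]
width: 1.002
finger_force: 0.0
```

Emit:
carry_out --commands '[[[0,0,-0.1],[0,0,0]],[[0,0,-0.3],[0,0,0]],[[0,0,-0.5],[0,0,0]],[[0,0,-0.75],[0,0,0]],[[0,0,-1],[0,0,0]]]'

```text
time: 87.1
tcp_pos: [0.4318, -0.4107, 0.1657]
ee_rot: [180.0, 0.0, 90.0]
force: [-0.2, 0.6, -0.0]
width: 0.999
finger_force: 0.0
```

Emit:
carry_out --commands '[[[0.1,0,-0.2],[0,0,0]],[[0.2,0,-0.4],[0,0,0]],[[0.4,0.1,-0.6],[0,0,0]],[[0.6,0.2,-0.8],[0,0,0]],[[0.8,0.4,-1],[0,0,0]]]'

```text
time: 87.6
tcp_pos: [0.4636, -0.3463, 0.246]
ee_rot: [180.0, 0.0, 89.9]
force: [0.7, 0.2, -0.4]
width: 0.999
finger_force: 0.0
```

Emit:
carry_out --commands '[[[0.2,0.1,0],[0,0,0]],[[0.4,0.2,0],[0,0,0]],[[0.6,0.3,0],[0,0,0]],[[0.8,0.4,0],[0,0,0]],[[1,0.5,0],[0,0,0]]]'

```text
time: 88.1
tcp_pos: [0.5038, -0.2655, 0.2438]
ee_rot: [-179.9, -0.0, 90.0]
force: [0.1, -0.2, -0.2]
width: 0.996
finger_force: 0.0
```

Emit:
carry_out --commands '[[[0.2,0.1,0],[0,0,0]],[[0.4,0.2,0],[0,0,0]],[[0.6,0.3,0],[0,0,0]],[[0.8,0.4,0],[0,0,0]],[[1,0.5,0],[0,0,0]]]'

```text
time: 88.6
tcp_pos: [0.5438, -0.1856, 0.2438]
ee_rot: [-179.9, -0.0, 90.0]
force: [0.3, 0.9, -1.3]
width: 1.001
finger_force: 0.0
```

Emit:
carry_out --commands '[[[0.2,0.1,0],[0,0,0]],[[0.4,0.2,0],[0,0,0]],[[0.6,0.3,0],[0,0,0]],[[0.8,0.3,0],[0,0,0]],[[1,0.3,0],[0,0,0]]]'

```text
time: 89.1
tcp_pos: [0.5674, -0.1056, 0.2439]
ee_rot: [-179.9, -0.0, 90.0]
force: [0.5, 0.4, 0.8]
width: 0.999
finger_force: 0.0
```

```bash
cat > kn.py <<'E'
from h import *
import sys
np.set_printoptions(precision=4,suppress=True)
s=manip.observe(); d=snap('wrist',sys.argv[1]); print(s['tcp_pos'],s['ee_rot'],s['joint_pos'])
for l in ('knob','knob_grip'):
  for x in manip.cut_out('wrist',l)[:1]:
    cc=max(cv2.findContours(x['pixels'].astype('uint8'),0,1)[0],key=len); e=cv2.fitEllipse(cc)
    print(l,x['score'],e,[atz(d,e[0],z) for z in (.07,.075,.086)])
for x in manip.boxes_of('wrist','knob')[:2]: print(x['score'],toW(d,x['position']))
for l in ('thin_weight1','thick_weight1'):
  for x in manip.boxes_of('wrist',l): print(l,x['score'],toW(d,x['position']))
E
python3 kn.py w21.png; python3 look.py scene s21.png dust_cover cork_mat; python3 look.py side e21.png dust_cover thin_weight1
```

```text
[ 0.5674 -0.1056  0.2439] [-179.9343   -0.0121   89.9937] [-18.5037  18.0799   4.5807  76.5671  -0.0094  71.5026]
knob 0.56 ((281.8201904296875, 143.8000030517578), (41.13648986816406, 43.147544860839844), 177.38587951660156) [array([ 0.5694, -0.0652,  0.07  ]), array([ 0.5693, -0.0645,  0.075 ]), array([ 0.5693, -0.063 ,  0.086 ])]
knob_grip 0.68 ((281.967529296875, 143.6507110595703), (40.35835647583008, 42.24916458129883), 1.5740739107131958) [array([ 0.5695, -0.065 ,  0.07  ]), array([ 0.5695, -0.0643,  0.075 ]), array([ 0.5694, -0.0628,  0.086 ])]
0.83 [ 0.5706 -0.0643  0.0864]
thin_weight1 0.91 [ 0.6234 -0.1977  0.161 ]
thin_weight1 0.84 [ 0.6286 -0.2136  0.1807]
thick_weight1 0.85 [ 0.6238 -0.2016  0.1151]
thick_weight1 0.75 [ 0.6228 -0.1974  0.1464]
scene 89.45 [ 0.5678 -0.1074  0.2445] [179.9926   0.0227  89.9412]
dust_cover 0.94 [ 0.3175 -0.2073  0.0718] [300. 148.]
dust_cover 0.89 [ 0.4514 -0.415   0.0805] [226. 129.]
dust_cover 0.88 [ 0.6654 -0.5206  0.0701] [152. 142.]
dust_cover 0.83 [ 0.5962 -0.3648  0.0739] [197. 159.]
side 89.6 [ 0.5679 -0.1074  0.2445] [179.9955   0.0119  89.9339]
dust_cover 0.81 [ 0.5687 -0.4014  0.072 ] [324. 287.]
dust_cover 0.79 [ 0.2977 -0.2533  0.0743] [218. 264.]
dust_cover 0.76 [ 0.4255 -0.4443  0.0785] [276. 308.]
dust_cover 0.57 [ 0.6792 -0.5309  0.0741] [380. 317.]
thin_weight1 0.61 [ 0.6255 -0.2246  0.1816] [327. 212.]
thin_weight1 0.53 [ 0.6051 -0.1951  0.0505] [315. 239.]
thin_weight1 0.43 [ 0.6176 -0.2423  0.1597] [326. 222.]
```

Emit:
carry_out --commands '[[[0.1,0.01,0],[0,0,0]],[[0.2,0.02,0],[0,0,0]],[[0.3,0.02,0],[0,0,0]],[[0.4,0.02,0],[0,0,0]],[[0.53,0.02,0],[0,0,0]]]'

```text
time: 90.2
tcp_pos: [0.5695, -0.0635, 0.2445]
ee_rot: [180.0, 0.0, 90.0]
force: [0.1, 0.3, 0.1]
width: 0.997
finger_force: 0.0
```

Emit:
carry_out --commands '[[[0,0,0],[0,0,-0.02]],[[0,0,0],[0,0,-0.04]],[[0,0,0],[0,0,-0.06]],[[0,0,0],[0,0,-0.08]],[[0,0,0],[0,0,-0.0833]]]'

```text
time: 90.7
tcp_pos: [0.5695, -0.0636, 0.2445]
ee_rot: [180.0, 0.0, 120.1]
force: [-0.6, -0.0, 0.4]
width: 1.005
finger_force: 0.0
```

Emit:
carry_out --commands '[[[0,0,0],[0,0,-0.02]],[[0,0,0],[0,0,-0.04]],[[0,0,0],[0,0,-0.06]],[[0,0,0],[0,0,-0.08]],[[0,0,0],[0,0,-0.0833]]]'

```text
time: 91.2
tcp_pos: [0.5695, -0.0639, 0.2445]
ee_rot: [-180.0, 0.0, 149.9]
force: [-0.2, 0.2, 0.5]
width: 1.0
finger_force: 0.0
```

Emit:
carry_out --commands '[[[0,0,0.2],[0,0,0]],[[0,0,0.4],[0,0,0]],[[0,0,0.6],[0,0,0]],[[0,0,0.8],[0,0,0]],[[0,0,1],[0,0,0]]]'

```text
time: 91.7
tcp_pos: [0.5695, -0.0641, 0.1639]
ee_rot: [180.0, 0.0, 149.7]
force: [1.4, 0.1, 0.2]
width: 1.003
finger_force: 0.0
```

Emit:
carry_out --commands '[[[0,0,0.1],[0,0,0]],[[0,0,0.2],[0,0,0]],[[0,0,0.3],[0,0,0]],[[0,0,0.3],[0,0,0]],[[0,0,0.3],[0,0,0]]]'

```text
time: 92.2
tcp_pos: [0.5697, -0.0644, 0.1407]
ee_rot: [-180.0, 0.0, 149.9]
force: [0.5, 0.6, -0.2]
width: 1.001
finger_force: 0.0
```

```bash
python3 kn.py w22.png
```

```text
[ 0.5697 -0.0644  0.1407] [-179.9979    0.0187  149.9451] [-14.4678  20.1094  -7.2273  62.6459  -0.007   15.5872]
knob 0.74 ((278.42724609375, 224.4651336669922), (57.52806091308594, 63.33506774902344), 178.63226318359375) [array([ 0.5705, -0.0658,  0.07  ]), array([ 0.5688, -0.0648,  0.075 ]), array([ 0.5649, -0.0625,  0.086 ])]
knob_grip 0.91 ((278.3830261230469, 224.41407775878906), (57.59436798095703, 64.53053283691406), 179.4673614501953) [array([ 0.5705, -0.0658,  0.07  ]), array([ 0.5687, -0.0648,  0.075 ]), array([ 0.5649, -0.0626,  0.086 ])]
0.96 [ 0.568  -0.064   0.0867]
thick_weight1 0.56 [ 0.6051 -0.222   0.1199]
```

Emit:
carry_out --commands '[[[0,0,0.2],[0,0,0]],[[0,0,0.4],[0,0,0]],[[0,0,0.6],[0,0,0]],[[0,0,0.8],[0,0,0]],[[0,0,0.93],[0,0,0]]]'

```text
time: 93.0
tcp_pos: [0.5691, -0.0643, 0.0651]
ee_rot: [-180.0, -0.1, 150.0]
force: [0.3, -0.7, -0.1]
width: 1.0
finger_force: 0.0
```

Emit:
carry_out --commands '[[[0,0,0],[0,0,0]],[[0,0,0],[0,0,0]],[[0,0,0],[0,0,0]],[[0,0,0],[0,0,0]],[[0,0,0],[0,0,0]]]' --jaw -1 --force 50

```text
time: 93.5
tcp_pos: [0.5703, -0.0647, 0.0674]
ee_rot: [180.0, 0.1, 150.0]
force: [-1.9, -0.5, 6.1]
width: 0.424
finger_force: 50.0
```

Emit:
carry_out --commands '[[[0,0,0],[0,0,0]],[[0,0,0],[0,0,0]],[[0,0,0],[0,0,0]],[[0,0,0],[0,0,0]],[[0,0,0],[0,0,0]]]'

```text
time: 94.0
tcp_pos: [0.5703, -0.0647, 0.0674]
ee_rot: [180.0, 0.1, 150.0]
force: [-0.7, -0.4, 5.2]
width: 0.423
finger_force: 50.1
```

```bash
python3 -c "
from h import *
s=manip.observe();print(s['tcp_pos'],s['ee_rot'],s['force'],s['wrist_torque'],s['width'])"
```

```text
[ 0.57026701 -0.06465481  0.06739431] [1.79986131e+02 1.22734486e-01 1.49974179e+02] [-0.65669788 -0.41077888  5.20582629] [-0.05808912  0.31081663  0.10678329] 0.4228121156589426
```

Emit:
carry_out --commands '[[[0,0,0],[0,0,0.02]],[[0,0,0],[0,0,0.04]],[[0,0,0],[0,0,0.06]],[[0,0,0],[0,0,0.0833]],[[0,0,0],[0,0,0.0833]]]'

```text
time: 94.5
tcp_pos: [0.5703, -0.0646, 0.0674]
ee_rot: [179.9, 0.1, 119.8]
force: [-0.9, 0.2, 6.0]
width: 0.426
finger_force: 50.1
```

```bash
python3 -c "
from h import *
s=manip.observe();print(s['tcp_pos'],s['ee_rot'],s['force'],s['wrist_torque'],s['width'])"
```

```text
[ 0.57032726 -0.06462191  0.06738211] [1.79918510e+02 9.66851464e-02 1.19795834e+02] [-0.9044255   0.24112971  5.95741369] [-0.02585715  0.31997403  0.07737799] 0.42568023101327007
```

Emit:
carry_out --commands '[[[0,0,0],[0,0,0.02]],[[0,0,0],[0,0,0.04]],[[0,0,0],[0,0,0.06]],[[0,0,0],[0,0,0.0833]],[[0,0,0],[0,0,0.0833]]]'

```text
time: 95.0
tcp_pos: [0.5704, -0.0646, 0.0674]
ee_rot: [179.9, 0.0, 89.8]
force: [-1.0, 0.7, 6.2]
width: 0.42
finger_force: 50.1
```

Emit:
carry_out --commands '[[[0,0,0],[0,0,0.02]],[[0,0,0],[0,0,0.04]],[[0,0,0],[0,0,0.06]],[[0,0,0],[0,0,0.0833]],[[0,0,0],[0,0,0.0833]]]'

```text
time: 95.5
tcp_pos: [0.5705, -0.0646, 0.0674]
ee_rot: [179.9, -0.0, 59.8]
force: [-0.6, 0.6, 5.5]
width: 0.421
finger_force: 50.1
```

Emit:
carry_out --commands '[[[0,0,0],[0,0,0.02]],[[0,0,0],[0,0,0.04]],[[0,0,0],[0,0,0.06]],[[0,0,0],[0,0,0.08]],[[0,0,0],[0,0,0.0833]]]'

```text
time: 96.0
tcp_pos: [0.5706, -0.0647, 0.0674]
ee_rot: [179.9, -0.1, 29.9]
force: [-1.1, 0.5, 5.9]
width: 0.424
finger_force: 50.1
```

Emit:
carry_out --commands '[[[0,0,0],[0,0,0]],[[0,0,0],[0,0,0]],[[0,0,0],[0,0,0]],[[0,0,0],[0,0,0]],[[0,0,0],[0,0,0]]]'

```text
time: 96.5
tcp_pos: [0.5706, -0.0647, 0.0674]
ee_rot: [179.9, -0.1, 30.1]
force: [-0.8, -0.2, 6.1]
width: 0.423
finger_force: 50.1
```

```bash
python3 -c "
from h import *
s=manip.observe();print(s['tcp_pos'],s['ee_rot'],s['force'],s['wrist_torque'],s['width'])"
```

```text
[ 0.57064018 -0.0647016   0.06736511] [ 1.79888498e+02 -1.09141319e-01  3.00908997e+01] [-0.75891336 -0.24642828  6.1121121 ] [1.36116543e-04 1.53962285e-01 6.39809906e-02] 0.423341286150802
```

Emit:
carry_out --commands '[[[0,0,0],[0,0,0]],[[0,0,0],[0,0,0]],[[0,0,0],[0,0,0]],[[0,0,0],[0,0,0]],[[0,0,0],[0,0,0]]]' --jaw 1

```text
time: 97.0
tcp_pos: [0.5695, -0.0644, 0.0659]
ee_rot: [-180.0, 0.0, 30.0]
force: [0.1, -0.4, 0.0]
width: 1.001
finger_force: 0.0
```

Emit:
carry_out --commands '[[[0,0,-0.1],[0,0,0]],[[0,0,-0.3],[0,0,0]],[[0,0,-0.5],[0,0,0]],[[0,0,-0.75],[0,0,0]],[[0,0,-1],[0,0,0]]]'

```text
time: 97.5
tcp_pos: [0.5695, -0.0644, 0.1473]
ee_rot: [180.0, -0.0, 30.0]
force: [0.5, 0.1, 0.1]
width: 0.997
finger_force: 0.0
```

Emit:
carry_out --commands '[[[0,0,-0.2],[0,0,-0.02]],[[0,0,-0.4],[0,0,-0.04]],[[0,0,-0.6],[0,0,-0.06]],[[0,0,-0.8],[0,0,-0.08]],[[0,0,-1],[0,0,-0.0833]]]'

```text
time: 98.0
tcp_pos: [0.5695, -0.0644, 0.2275]
ee_rot: [180.0, -0.0, 60.2]
force: [-0.6, -0.7, -0.4]
width: 1.002
finger_force: 0.0
```

Emit:
carry_out --commands '[[[0,0,-0.1],[0,0,-0.02]],[[0,0,-0.2],[0,0,-0.04]],[[0,0,-0.22],[0,0,-0.06]],[[0,0,-0.22],[0,0,-0.08]],[[0,0,-0.22],[0,0,-0.0833]]]'

```text
time: 98.5
tcp_pos: [0.5696, -0.0644, 0.2444]
ee_rot: [180.0, 0.0, 90.1]
force: [-0.3, -0.0, 0.2]
width: 1.001
finger_force: 0.0
```

Emit:
carry_out --commands '[[[-0.1,0,0],[0,0,0]],[[-0.2,0,0],[0,0,0]],[[-0.3,0,0],[0,0,0]],[[-0.4,0,0],[0,0,0]],[[-0.5,0,0],[0,0,0]]]'

```text
time: 99.0
tcp_pos: [0.5695, -0.1053, 0.2436]
ee_rot: [-180.0, 0.0, 89.9]
force: [-0.4, 0.0, -0.5]
width: 0.998
finger_force: 0.0
```

```bash
python3 kn.py w23.png; python3 look.py scene s23.png dust_cover thin_weight1; python3 look.py side e23.png dust_cover; python3 - <<'E'
import cv2,numpy as np
a=cv2.imread('pics/w21.png')[100:190,235:325];b=cv2.imread('pics/w23.png')[100:190,235:325]
for i in(a,b):
    g=i[:,:,1].astype(int)
r=[cv2.resize(x,(360,360),interpolation=cv2.INTER_CUBIC) for x in (a,b)]
c=cv2.imread('pics/w23.png')[210:390,240:440]; s=cv2.imread('pics/s23.png')[100:220,130:330]
row2=np.hstack([cv2.resize(c,(360,220)),cv2.resize(s,(360,220))])
cv2.imwrite('pics/c6.png',np.vstack([np.hstack(r),row2]))
E
```

```text
[ 0.5695 -0.1053  0.2436] [-179.991     0.0037   89.9324] [-18.4165  18.259    4.7925  76.5409  -0.0064  71.6511]
knob 0.85 ((279.6947937011719, 143.76608276367188), (41.451324462890625, 43.496158599853516), 8.326388359069824) [array([ 0.5696, -0.0649,  0.07  ]), array([ 0.5696, -0.0642,  0.075 ]), array([ 0.5696, -0.0627,  0.086 ])]
knob_grip 0.7 ((279.15216064453125, 143.67124938964844), (41.01366424560547, 42.66145324707031), 4.489449977874756) [array([ 0.5691, -0.0648,  0.07  ]), array([ 0.5691, -0.0641,  0.075 ]), array([ 0.5691, -0.0626,  0.086 ])]
thin_weight1 0.92 [ 0.6218 -0.2124  0.1804]
thin_weight1 0.72 [ 0.6233 -0.203   0.1633]
thick_weight1 0.68 [ 0.6252 -0.2033  0.1161]
thick_weight1 0.62 [ 0.6236 -0.1962  0.1418]
scene 99.35 [ 0.5695 -0.1041  0.2437] [-179.9981   -0.0008   90.0021]
dust_cover 0.77 [ 0.5968 -0.3655  0.0778] [196. 158.]
dust_cover 0.62 [ 0.3192 -0.2076  0.0719] [300. 149.]
dust_cover 0.57 [ 0.6623 -0.5194  0.0688] [153. 143.]
dust_cover 0.55 [ 0.4528 -0.4136  0.0799] [226. 130.]
thin_weight1 0.5 [ 0.6381 -0.1989  0.163 ] [212. 177.]
side 99.5 [ 0.5695 -0.104   0.2437] [179.9971   0.0049  90.0155]
dust_cover 0.91 [ 0.57   -0.3961  0.07  ] [324. 286.]
dust_cover 0.84 [ 0.2997 -0.2521  0.0719] [219. 264.]
dust_cover 0.59 [ 0.4213 -0.4463  0.0771] [274. 309.]
dust_cover 0.53 [ 0.6801 -0.5319  0.0743] [380. 317.]
```

View pics/c6.png

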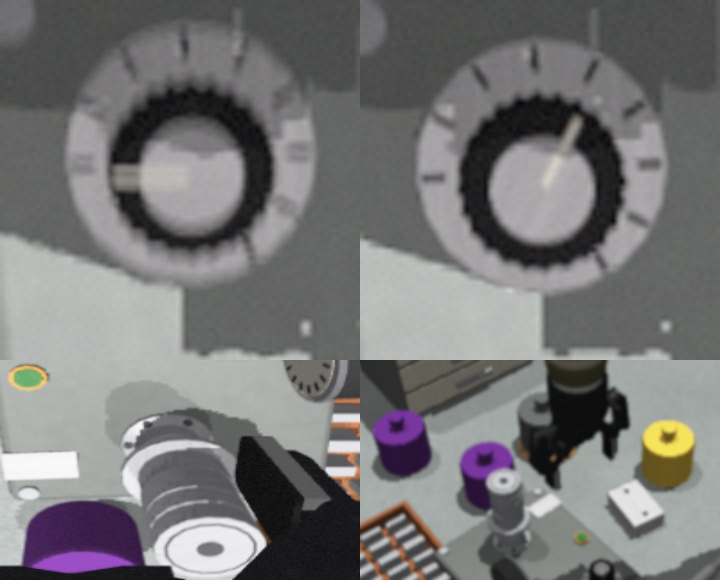

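The knob's white line has turned from pointing left to the fourth tick, clockwise about 120°. The pile looks aligned. The gripper partly hides the cover, so I'll move clear and check it.

Emit:
carry_out --commands '[[[0.2,0,0],[0,0,0]],[[0.4,0,0],[0,0,0]],[[0.6,0,0],[0,0,0]],[[0.8,0,0],[0,0,0]],[[1,0,0],[0,0,0]]]'

```text
time: 100.05
tcp_pos: [0.5694, -0.0224, 0.2438]
ee_rot: [180.0, -0.0, 90.0]
force: [-0.6, 0.9, 0.0]
width: 0.999
finger_force: 0.0
```

Emit:
carry_out --commands '[[[0.2,0,0],[0,0,0]],[[0.4,0,0],[0,0,0]],[[0.6,0,0],[0,0,0]],[[0.8,0,0],[0,0,0]],[[1,0,0],[0,0,0]]]'

```text
time: 100.55
tcp_pos: [0.5695, 0.057, 0.2437]
ee_rot: [180.0, 0.0, 90.0]
force: [-0.1, -0.4, -0.4]
width: 1.006
finger_force: 0.0
```

Emit:
carry_out --commands '[[[0.2,0,0],[0,0,0]],[[0.4,0,0],[0,0,0]],[[0.6,0,0],[0,0,0]],[[0.8,0,0],[0,0,0]],[[1,0,0],[0,0,0]]]'

```text
time: 101.05
tcp_pos: [0.5696, 0.137, 0.2437]
ee_rot: [180.0, 0.0, 90.0]
force: [-0.9, -0.5, -0.6]
width: 1.001
finger_force: 0.0
```

```bash
python3 look.py scene s24.png dust_cover thin_weight1 thick_weight1; python3 look.py side e24.png dust_cover thin_weight1; python3 - <<'E'
import cv2,numpy as np
for f in ('s15','s18','s24'):
    g=cv2.imread(f'pics/{f}.png')[105:170,200:270].astype(int); m=(g[:,:,2]-g[:,:,0]>45)
    ys,xs=np.where(m); print(f,len(xs),xs.mean()+200,ys.mean()+105)
E
```

```text
scene 101.1 [0.5694 0.1391 0.2436] [179.9959  -0.0803  90.0964]
dust_cover 0.97 [ 0.5966 -0.3686  0.0763] [196. 158.]
dust_cover 0.64 [ 0.4436 -0.4006  0.0724] [231. 132.]
dust_cover 0.63 [ 0.3314 -0.2157  0.0695] [295. 149.]
dust_cover 0.57 [ 0.6644 -0.5195  0.07  ] [152. 143.]
thin_weight1 0.81 [ 0.6322 -0.2158  0.1852] [209. 167.]
thin_weight1 0.53 [ 0.6377 -0.1989  0.165 ] [212. 177.]
thick_weight1 0.65 [ 0.4434 -0.3991  0.0744] [231. 132.]
side 101.3 [0.5696 0.1356 0.2436] [-179.9937    0.0277   90.0028]
dust_cover 0.94 [ 0.424  -0.4423  0.0769] [275. 308.]
dust_cover 0.67 [ 0.5655 -0.3951  0.0724] [322. 286.]
dust_cover 0.6 [ 0.3    -0.2526  0.0723] [219. 264.]
dust_cover 0.53 [ 0.6816 -0.5294  0.079 ] [381. 315.]
thin_weight1 0.61 [ 0.6259 -0.2263  0.1825] [327. 212.]
s15 107 238.45794392523365 150.65420560747663
s18 262 230.16030534351145 149.58778625954199
s24 175 239.21142857142857 150.33142857142857
```

```bash
python3 - <<'E'
from h import *
from scipy.optimize import minimize
np.set_printoptions(precision=4,suppress=True)
t=np.linspace(0,2*np.pi,40)
def model(x,y):
    P=[[x+r*np.cos(a),y+r*np.sin(a),z] for r,z in((.046,.003),(.046,.078),(.013,.078),(.013,.102)) for a in t]; return np.array(P)
for c in ('scene','side'):
    d=snap(c); M=np.linalg.inv(d['W'])
    pr=lambda P: cv2.projectPoints(P,cv2.Rodrigues(M[:3,:3])[0],M[:3,3],np.array(d['camera_matrix']),np.array(d['D']))[0][:,0]
    for x in manip.cut_out(c,'dust_cover'):
        m=x['pixels']; ys,xs=np.where(m)
        if len(xs)<30: continue
        col=d['image'][m].mean(0)
        if col.max()-col.min()>20: continue
        def f(p):
            h=cv2.convexHull(pr(model(*p)).astype('float32')); k=np.zeros((420,560),np.uint8)
            cv2.fillConvexPoly(k,np.round(h*16).astype(int),1,shift=4); return -np.sum((k>0)&m)/np.sum((k>0)|m)
        g=[(f((a,b)),a,b) for a in np.arange(.39,.475,.003) for b in np.arange(-.45,-.37,.003)]
        print(c,round(x['score'],2),xs.min(),xs.max(),ys.min(),ys.max(),'best',np.array(min(g)),'exp',f((.432,-.41)))
E
```

```text
scene 0.61 218 245 117 152 best [-0.9281  0.429  -0.423 ] exp -0.8190854870775348
side 0.58 258 293 288 332 best [-0.9606  0.429  -0.423 ] exp -0.8058510638297872
```

Both fixed views put the cover about 11 mm from the mat's centre, inside the 25 mm tolerance. I'll confirm with the wrist camera.

Emit:
carry_out --commands '[[[-0.2,-0.1,-0.1],[0,0,0]],[[-0.4,-0.2,-0.2],[0,0,0]],[[-0.6,-0.3,-0.3],[0,0,0]],[[-0.8,-0.4,-0.4],[0,0,0]],[[-1,-0.5,-0.5],[0,0,0]]]'

```text
time: 102.1
tcp_pos: [0.5288, 0.0539, 0.2849]
ee_rot: [179.9, 0.0, 89.9]
force: [0.0, -0.2, -0.8]
width: 1.004
finger_force: 0.0
```

Emit:
carry_out --commands '[[[-0.2,-0.1,0],[0,0,0]],[[-0.4,-0.2,0],[0,0,0]],[[-0.6,-0.3,0],[0,0,0]],[[-0.8,-0.4,0],[0,0,0]],[[-1,-0.5,0],[0,0,0]]]'

```text
time: 102.6
tcp_pos: [0.4886, -0.026, 0.2846]
ee_rot: [179.9, 0.0, 89.9]
force: [-0.2, 0.2, 0.4]
width: 1.004
finger_force: 0.0
```

Emit:
carry_out --commands '[[[-0.2,-0.1,0],[0,0,0]],[[-0.4,-0.2,0],[0,0,0]],[[-0.6,-0.3,0],[0,0,0]],[[-0.8,-0.4,0],[0,0,0]],[[-1,-0.5,0],[0,0,0]]]'

```text
time: 103.1
tcp_pos: [0.4484, -0.1058, 0.2845]
ee_rot: [179.9, 0.0, 89.9]
force: [-0.0, -0.4, 0.7]
width: 1.003
finger_force: 0.0
```

Emit:
carry_out --commands '[[[-0.2,0,0],[0,0,0]],[[-0.4,0,0],[0,0,0]],[[-0.6,0,0],[0,0,0]],[[-0.8,0,0],[0,0,0]],[[-1,0,0],[0,0,0]]]'

```text
time: 103.6
tcp_pos: [0.4489, -0.1858, 0.2843]
ee_rot: [180.0, 0.0, 89.9]
force: [0.1, -0.3, 0.3]
width: 0.997
finger_force: 0.0
```

Emit:
carry_out --commands '[[[-0.2,0,0],[0,0,0]],[[-0.4,0,0],[0,0,0]],[[-0.6,0,0],[0,0,0]],[[-0.8,0,0],[0,0,0]],[[-1,0,0],[0,0,0]]]'

```text
time: 104.1
tcp_pos: [0.4495, -0.2657, 0.2836]
ee_rot: [-180.0, -0.0, 90.0]
force: [0.1, 0.9, 0.3]
width: 1.001
finger_force: 0.0
```

Emit:
carry_out --commands '[[[0,0,0],[0,0,0]],[[0,0,0],[0,0,0]],[[0,0,0],[0,0,0]],[[0,0,0],[0,0,0]],[[0,0,0],[0,0,0]]]'

```text
time: 104.6
tcp_pos: [0.4496, -0.2638, 0.2839]
ee_rot: [180.0, 0.0, 90.0]
force: [0.0, -0.1, 0.5]
width: 1.0
finger_force: 0.0
```

```bash
python3 - <<'E'
from h import *
np.set_printoptions(precision=4,suppress=True)
t=np.linspace(0,2*np.pi,40)
def model(x,y,z0): return np.array([[x+r*np.cos(a),y+r*np.sin(a),z+z0] for r,z in((.046,.0),(.046,.075),(.013,.099)) for a in t])
d=snap('wrist','w25.png'); M=np.linalg.inv(d['W']); print(manip.observe()['tcp_pos'])
pr=lambda P: cv2.projectPoints(P,cv2.Rodrigues(M[:3,:3])[0],M[:3,3],np.array(d['camera_matrix']),np.array(d['D']))[0][:,0]
for l in ('dust_cover','cork_mat'):
  for x in manip.cut_out('wrist',l):
    m=x['pixels']; ys,xs=np.where(m); col=d['image'][m].mean(0); print(l,x['score'],xs.min(),xs.max(),ys.min(),ys.max(),col.round())
    if l=='dust_cover' and col.max()-col.min()<20:
        def f(p):
            h=cv2.convexHull(pr(model(*p,.003)).astype('float32')); k=np.zeros((420,560),np.uint8)
            cv2.fillConvexPoly(k,np.round(h*16).astype(int),1,shift=4); return -np.sum((k>0)&m)/np.sum((k>0)|m)
        print(np.array(min((f((a,b)),a,b) for a in np.arange(.39,.475,.003) for b in np.arange(-.45,-.37,.003))))
E
```

```text
[ 0.4496 -0.2639  0.2839]
dust_cover 0.98 98 198 96 181 [210. 203.  92.]
dust_cover 0.68 337 420 211 295 [102.  53. 128.]
dust_cover 0.59 229 299 240 327 [98. 99. 98.]
[-0.9427  0.429  -0.42  ]
cork_mat 0.85 229 304 226 276 [164. 128.  89.]
```

```bash
python3 -c "
from rig import manip
print(manip.hand_in())"
```

```text
the job is handed in; nothing more can be done
None
```

The job is handed in; no verdict came back. The dust cover stands on the cork mat about 10 mm off centre (it was knocked aside mid-run and put back), all four weights are piled on the carrier with thick ones below thin ones, and the knob was turned four clicks.

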